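Interleave two lacquered boards in the clamp press and lower its brake lever

TASK

Pack the white sample boards in the yellow clamp press: lay the blue separator sheet flush on the board that is already on the press bed, then lay the second white board flush on the sheet, and let each go once it lies there. Then grip the press lever so that the red release button in its grip is squeezed in, swing the lever down with the button held until its rubber foot rests on the stack, and let go. Leave the bottle, tub, tape and scraper where they stand.

Things in the scene. Friction and masses are not known exactly. Their poses are not given: they have to be found in the camera images.
- press_bed (a point): Centre of the top of the press's grey bed (120 x 36 x 14 mm), 22 mm above the bench. The yellow base plate, 305 x 120 x 8 mm, fixed, runs from 85 mm in -x to 220 mm in +x of this point, 60 mm to either side in y. z up, x along the bed towards the lever's pivot post, y the lever's hinge direction.
- lever_pivot (a point): Axis of the lever's hinge at the end of the press: 125 mm along press_bed's x, 95 mm above the bench; axes as press_bed, fixed. The lever turns between a dark steel ratchet plate (y -36 to -20 mm with its teeth, x -35 to +90 mm, 116 mm high) and a yellow cheek (y +17 to +27 mm, x -25 to +25 mm, 113 mm high); its tail reaches 82 mm beyond the axis.
- lever_grip (a point): Centre of the lever's black grip, 215 mm from the hinge; grip 62 mm long along the lever, 22 mm wide in y, 28 mm high. x runs along the lever to the hinge, y as press_bed's y. The steel arm is 16 mm wide, 20 mm high; a 44 x 44 mm rubber foot hangs under it 125 mm from the hinge, its sole 36 mm below the centre line.
- button_face (a point): Centre of the outer face of the red release button, 24 mm across, in the -y side of the grip at its centre, facing -y. Out, the face stands 9 mm proud of the grip (20 mm from the grip's centre plane); it is pressed towards +y. Grip and button together measure 31 mm in y, 23 mm with the button fully in.
- lever (a joint): Angle of the lever above level, rad: 0 = level, grip towards press_bed's -x, 90 mm from the bed's centre; 1.57 = upright. Starts at 1.45 to 1.85. With the full stack under its foot it rests at about 0. Button out: a ratchet stops it at five teeth, at 1.23, 0.96, 0.69, 0.42 and 0.15 (+-0.08), both ways. Button in: it swings against slight friction (0.35 N m); its 0.45 kg may let it sink.
- release (a joint): Travel of the release button, m: 0 out (ratchet engaged), 0.008 fully in; the lever is free from about 0.006. The spring takes 6 N to start and 8 N fully in.
- board_low_mid (a point): Centre (half-way up) of the white board lying on the press bed, 140 (x) x 60 (y) x 16 (z) mm, loose; it overhangs the bed by 12 mm on either long side. Same as the second board.
- sheet_mid (a point): Centre of the blue rigid plastic separator sheet, 140 (x) x 60 (y) x 5 (z) mm, 35 g, loose. It starts lying on one of two wooden stands, its underside 30 mm above the bench.
- board_top_mid (a point): Centre (half-way up) of the second white board, 140 (x) x 60 (y) x 16 (z) mm, about 100 g, loose. It starts lying on the other wooden stand, its underside 30 mm above the bench; its two long sides overhang the stand by 13 mm.
- stand_a: Wooden stand fixed to the bench, 110 (x) x 34 (y) mm, 30 mm high: a foot with two cross ribs. Origin under its centre. Either layer may lie on it.
- stand_b: The other wooden stand, the same.
- bottle: Bystander: white bottle with red label, 64 mm across, 190 mm high, standing. Origin at the centre of its underside.
- tub: Bystander: white paint tub, 80 mm across, 100 mm high. Origin at the centre of its underside.
- tape: Bystander: roll of tape lying flat, 100 mm across, 24 mm high. Origin at the centre of its underside.
- scraper: Bystander: scraper (spatula), 190 mm long, lying flat along its x. Origin under its middle.
Mind the look-alikes: they are no part of the job. Of the things like the part that bears sheet_mid, leave any that is purple; of the rest the smaller one is meant. Leave any orange look-alike of the part that bears board_top_mid alone.

How it is judged:
By the outcome, as a careful person would: the job done as asked, in the order asked, and still so for the second after the job is handed in, with the robot touching nothing.
It also fails if it takes over 72 s, if anything falls off the work surface, if the arm or the gripper's body presses on something with over 40 N, if the wrist force passes 120 N, or if a joint passes its speed limit or range.

ROBOT

A 6-joint arm with a two-finger parallel gripper is mounted at the origin on the work surface. World frame = base frame: x ahead of the robot, y to its left, z up, the work surface at z = 0. Lengths are in mm, angles in degrees, forces in N, time in s.
With the tool pointing down it reaches from about 350 to 975 mm from the base axis. Payload 4.9 kg.
Tool frame: the origin (TCP) lies between the finger pads; the fingertips stand manip.finger_overhang ahead of it and the grasp point (between the pads) lies 6 mm ahead of it (manip.finger_overhang is the distance from the TCP to the fingertips, in mm); z points along the fingers, y is the direction in which the jaws open and shut (so a half turn about z gives the same grasp; the last joint's range is limited). The gripper opens to 85 mm and grips with 20 to 120 N. Pads are 22 mm wide; open, the fingers measure 114 mm over their backs; the gripper's body (76 mm by 85 mm) begins 54 mm behind the grasp point. The pads swing forward as they close: fully open they stand 13 mm farther back than shut.
Start: joints at [64.4, 3.019, 92.412, -0, 84.569, -6.818], TCP at [201.215, 591.705, 256.304] pointing down, gripper open.
Joint ranges: [-172.51, 172.51], [-57.92, 126.97], [3.15, 148.05], [-58.71, 238.71], [5.1, 150.11], [-179.66, 179.66]. Speed limits (degrees/s): [147.25, 147.25, 180, 180, 180, 180].

INTERFACE

Orientations are given as [roll, pitch, yaw] about the fixed x, y, z axes, in that order (R = Rz(yaw) Ry(pitch) Rx(roll)).
In Python, from bench import telemetry, viewer, ticket, spotter, manip gives the robot as it stands.
- The arm moves only by the shell command python3 -m handwheel 'ROWS'. ROWS is JSON, one flat list of numbers, 7 for each row, row after row: the turn, a rotation vector about the tool's x, y, z as a fraction of full scale, then the shift along the tool's x, y, z as a fraction of full scale, then the closure, from 0 (fully open) to 1 (shut). In form: [rx, ry, rz, dx, dy, dz, claw, rx, ry, rz, dx, dy, dz, claw, ...]. A call has 1 to 20 rows; each row shifts and turns the pose as measured when the row begins, along the tool's axes as they then stand; what a row does not reach is not made up. Full scale, the value 1, is 6 cm for a shift and 5 degrees for a turn. A row lasts 1/8 s, in which the tool goes at most 62.5 mm and 10.7 degrees, less where a joint would pass 70% of its speed; a pose out of reach is approached as far as the arm can. A call with a number of a shift or a turn outside -1 to 1 is refused whole. A call with a gripper value outside its range is refused whole. The fingers move at their own pace and stop on an object; the grip force is fixed at half the most. Time passes only in rows, so rows that do not move let the fingers close. It gives the time, the measured TCP pose, the force and the opening at its end, in the units of the state.
- telemetry.state(): the state, without advancing time (a new reading comes with each control period).
- viewer.grab_frame(name): name is "scene" or "side" or "wrist"; returns the picture (384x512x3 uint8, blue, green, red); there is no depth.
- viewer.camera_params(name): a dict with "K" (3x3 intrinsics, pixels), "position" and "orientation" of the camera in the world; the wrist camera has in their place "hand_eye" (4x4, takes a point from camera to tool coordinates, whose origin is the TCP and whose axes are the flange's). Camera axes: x right, y up, looking along -z (the intrinsics and any distortion apply to the point x, -y, -z); pixel columns grow to the right and rows downward; lengths in mm; the calibration is good to about 2 mm. A picture is of the moment at which its call begins: read the wrist's pose just before it. camera_params takes no time and is no camera call.
- ticket.hand_in(): hands the job in, once; it reports no verdict.
Trained networks look in the newest picture that a camera, given by its name, has taken for a name from the list of things; names that differ only in an ending like _2 or _b are one class to them, and where a whole thing is asked for, a point or a joint stands for the part that bears it (a point fixed in the world has none). Each returns a list of dicts, best first, with "conf" (0 to 1); they miss things now and then, are a little off and sometimes report something else, mostly with a low value. They report only what shows in the picture. A call takes as long as a camera call. They do not tell look-alikes from the thing itself.
- spotter.search_frame(thing, camera): "point" ([x, y, z] in mm, in world coordinates, good to about 4 mm: the middle of the surface that is visible of it).
The state is a dict: "time": time; "joint_pos": joint angles; "dq": joint speeds; "tau": joint torques, N m; "eef_pos": TCP position; "orientation": TCP orientation; "ft_force": force on the tool from outside, world axes, zero at the start; "torque": the same for the moment, N m; "width": finger opening in mm.
Only numpy, scipy, OpenCV 4.12 (cv2) and the standard library are available. Lean on these libraries where they do the work, as an engineer would, in place of code of your own. Each camera call takes 0.05 s, during which the arm holds its last target. There are 200 camera calls.

## Working session

There is one attempt and no reset: what is moved stays moved. The work goes in short steps, Python scripts to look and compute and a shell command to move; the robot and the scene stay as the last step left them, time stands still between calls to the robot, and variables do not carry over. Pictures are saved under pics/ and viewed, about 8 in all and at most 12, crops included, and the job is handed in when it is done.

```bash
ls; mkdir -p pics; python3 - <<'E'
from bench import telemetry, viewer, spotter, manip
import cv2,numpy as np
print(telemetry.state()); print(manip.finger_overhang,[a for a in dir(manip) if a[0]!='_'])
a=viewer.grab_frame("scene");b=viewer.grab_frame("side")
for n in("scene","side","wrist"):print(n,viewer.camera_params(n))
cv2.imwrite("pics/1.png",np.vstack([np.hstack([a,b])])[:, :] if 0 else a)
cv2.imwrite("pics/2.png",b)
for t in["sheet_mid","board_low_mid","board_top_mid","lever_grip","button_face","stand_a","bottle","tub","tape","scraper","lever"]:
  for c in("scene","side"):
    try:print(t,c,[(np.round(d["point"]).tolist(),round(d["conf"],2)) for d in spotter.search_frame(t,c)])
    except Exception as e:print(t,c,e)
E
```

```text
pics
{'time': 0.0, 'joint_pos': array([ 6.44003515e+01,  3.05628439e+00,  9.24927653e+01, -1.64033330e-04,
        8.45691548e+01, -6.81981019e+00]), 'dq': array([ 0.05119877, -0.0131464 , -0.05511871,  0.01335359,  0.10364091,
        0.04992888]), 'tau': array([-1.53764693e-03, -3.93680012e+01, -3.70174456e+01, -2.48967217e-04,
        6.92815811e-03, -1.54498984e-06]), 'eef_pos': array([200.97300134, 591.1953078 , 255.0664969 ]), 'orientation': array([-1.79882612e+02, -1.38743492e-02,  1.61220163e+02]), 'ft_force': array([-0.35158088, -0.013919  ,  0.85044843]), 'torque': array([ 0.00203344,  0.00209473, -0.01094176]), 'width': 85.28111389413262}
25.0 ['MotionError', 'finger_overhang']
scene {'K': array([[415.94292809,   0.        , 261.5789142 ],
       [  0.        , 415.94292809, 181.05303808],
       [  0.        ,   0.        ,   1.        ]]), 'position': array([ 984.58150117, -893.66005331,  680.6576188 ]), 'orientation': array([56.20871051,  0.69936649, 31.27671652])}
side {'K': array([[379.35542632,   0.        , 254.23832039],
       [  0.        , 379.35542632, 197.7453
[... 1480 characters left out ...]
stand_a scene [([494.0, -142.0, 6.0], 0.73), ([494.0, -389.0, 2.0], 0.64)]
stand_a side [([493.0, -118.0, 7.0], 0.78), ([498.0, -368.0, 5.0], 0.58)]
bottle scene [([738.0, -45.0, 91.0], 0.83)]
bottle side []
tub scene [([354.0, 174.0, 67.0], 0.55), ([286.0, -301.0, 14.0], 0.34), ([496.0, -388.0, 3.0], 0.33)]
tub side [([341.0, 230.0, 88.0], 0.87), ([493.0, -119.0, 7.0], 0.63)]
tape scene [([284.0, -298.0, 16.0], 0.72)]
tape side [([285.0, -273.0, 16.0], 0.69)]
scraper scene [([711.0, -167.0, 2.0], 0.97), ([285.0, -297.0, 15.0], 0.5)]
scraper side [([705.0, -158.0, 5.0], 0.62)]
lever scene [([352.0, 173.0, 64.0], 0.65), ([562.0, 301.0, 223.0], 0.56)]
lever side [([557.0, 321.0, 241.0], 0.61)]
```

View pics/1.png

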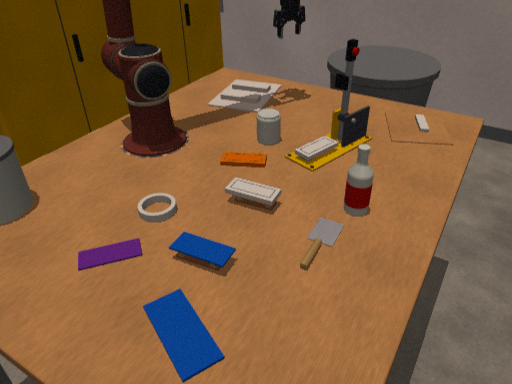

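View pics/2.png

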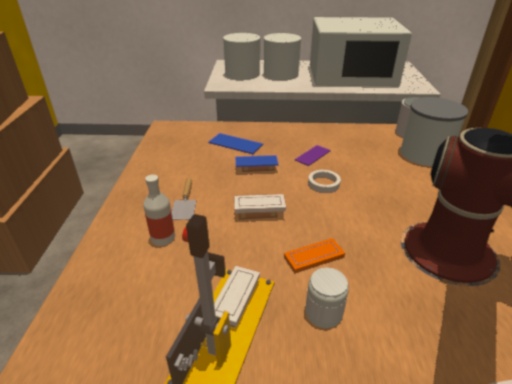

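The scene shows the meant sheet (small blue, on a stand) at about (203,249), the second board at (253,190), the press with its lever upright at (330,148)–(352,50), and the purple, orange and large blue look-alikes. The side picture agrees. First I move to a wrist view of the press.

```bash
cat > h.py <<'E'
import numpy as np, cv2
from scipy.spatial.transform import Rotation as Ro
from bench import telemetry, viewer, spotter
def pose():
    s=telemetry.state(); return np.array(s["eef_pos"]),Ro.from_euler("xyz",s["orientation"],degrees=True).as_matrix(),s
def cam(n):
    c=viewer.camera_params(n)
    if n=="wrist":
        p,R,_=pose(); H=c["hand_eye"]; return c["K"],p+R@H[:3,3],R@H[:3,:3]
    return c["K"],np.array(c["position"]),Ro.from_euler("xyz",c["orientation"],degrees=True).as_matrix()
def shot(n,f=None):
    C=cam(n); im=viewer.grab_frame(n)
    if f: cv2.imwrite("pics/"+f,im)
    return im,C
def proj(C,P):
    K,o,R=C; q=(np.atleast_2d(P)-o)@R; q=q*[1,-1,-1]; q=q@K.T; return q[:,:2]/q[:,2:]
def ray(C,uv):
    K,o,R=C; uv=np.atleast_2d(uv); d=np.c_[uv,np.ones(len(uv))]@np.linalg.inv(K).T*[1,-1,-1]; return o,d@R.T
def onplane(C,uv,z):
    o,d=ray(C,uv); return o+d*((z-o[2])/d[:,2:])
def blob(im,C,kind,near,z):
    """mask blob of a colour nearest to world point 'near'; its rectangle on plane z: centre, size, yaw"""
    h,s,v=cv2.split(cv2.cvtColor(im,cv2.COLOR_BGR2HSV)); h,s,v=[a.astype(int) for a in(h,s,v)]
    m={"blue":(s>110)&(h>100)&(h<124)&(v>60),"white":(s<50)&(v>150),"yellow":(s>150)&(h>20)&(h<32)&(v>90)}[kind].astype(np.uint8)
    m=cv2.morphologyEx(m,cv2.MORPH_OPEN,np.ones((3,3)))
    cs,_=cv2.findContours(m,cv2.RETR_EXTERNAL,cv2.CHAIN_APPROX_NONE)
    cs=[c for c in cs if cv2.contourArea(c)>150]
    uv=proj(C,near)[0]
    c=max(cs,key=lambda c:cv2.pointPolygonTest(c,tuple(map(float,uv)),True))
    w=onplane(C,c[:,0,:].astype(float),z)[:,:2].astype(np.float32)
    (x,y),(a,b),t=cv2.minAreaRect(w)
    if a<b:a,b,t=b,a,t+90
    return np.round([x,y,a,b,(t+90)%180-90],1)
E
python3 -m handwheel '[0,0,0,-0.68,-0.7,-0.05,0, 0,0,0,-0.68,-0.7,-0.05,0, 0,0,0,-0.68,-0.7,-0.05,0, 0,0,0,-0.68,-0.7,-0.05,0, 0,0,0,-0.68,-0.7,-0.05,0, 0,0,0,-0.68,-0.7,-0.05,0, 0,0,0,-0.68,-0.7,-0.05,0, 0,0,0,-0.68,-0.7,-0.05,0, 0,0,0,-0.68,-0.7,-0.05,0, 0,0,0,-0.68,-0.7,-0.05,0]'
python3 -m handwheel '[0,0,-1,0,0,0,0, 0,0,-1,0,0,0,0, 0,0,-1,0,0,0,0, 0,0,-1,0,0,0,0, 0,0,-1,0,0,0,0, 0,0,-1,0,0,0,0, 0,0,-1,0,0,0,0, 0,0,-1,0,0,0,0, 0,0,-1,0,0,0,0, 0,0,-1,0,0,0,0, 0,0,-1,0,0,0,0, 0,0,-1,0,0,0,0, 0,0,-1,0,0,0,0, 0,0,-1,0,0,0,0, 0,0,-1,0,0,0,0, 0,0,-1,0,0,0,0, 0,0,-1,0,0,0,0, 0,0,-1,0,0,0,0]'
python3 - <<'E'
from h import *
im,C=shot("wrist","3.png")
print(pose()[2]["joint_pos"])
print("low",blob(im,C,"white",[523,180,38],38)); 
a,S=shot("scene"); b,D=shot("side")
for n,i,c in(("sc",a,S),("si",b,D)):
  print(n,blob(i,c,"blue",[505,-375,35],35),blob(i,c,"white",[487,-130,46],46),blob(i,c,"white",[523,180,38],38))
for t in("board_low_mid","board_top_mid"): print(t,[(np.round(d["point"]),d["conf"]) for d in spotter.search_frame(t,"wrist")])
E
```

```text
time: 2.45
eef_pos: [459.1, 50.5, 289.0]
orientation: [179.8, 0.4, 161.7]
ft_force: [1.4, 0.6, 1.4]
width: 85.4
time: 4.7
eef_pos: [460.3, 45.1, 291.4]
orientation: [-179.3, 0.2, -105.9]
ft_force: [-0.1, 0.1, 0.2]
width: 85.4
[-3.68444968e+00 -2.17486150e+01  1.11037124e+02  8.24748148e-02
  8.99532447e+01 -1.67933836e+02]
low [523.8 184.3 108.1  32.1  72.7]
sc [ 501.6 -373.3  141.2   61.5    6.1] [ 484.  -130.9  137.3   58.4    5.5] [527.  189.5 120.6  56.4  72.8]
si [ 499.1 -370.7  132.8   55.9    6.7] [ 482.2 -135.8  106.9   37.8    2.2] [529.4 191.6 124.5  52.2  80. ]
board_low_mid [(array([524., 176.,  34.]), 0.56)]
board_top_mid [(array([340.,  34.,  16.]), 0.94), (array([ 494., -121.,   46.]), 0.58)]
```

View pics/3.png

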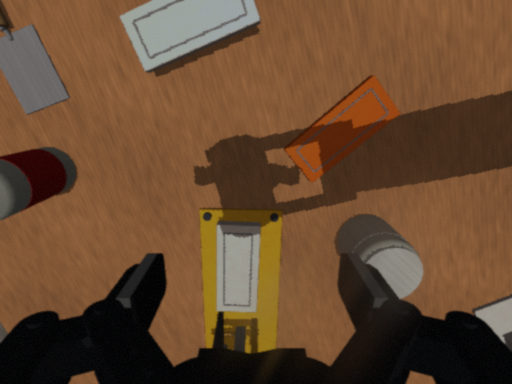

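The wrist picture shows the press plate's end at row 212 (columns 201–282), the low board on it (218–260, rows ~233–312), the second board at the top (190,30), the orange look-alike at (340,130) and the tub at (380,255).

```bash
cat >> h.py <<'E'
def rect(im,C,near,z,vt=140,st=60,blue=False,f=None):
    """min-area rectangle of the convex hull (after closing) of a light or blue patch, on plane z"""
    hsv=cv2.cvtColor(im,cv2.COLOR_BGR2HSV).astype(int); h,s,v=hsv[...,0],hsv[...,1],hsv[...,2]
    m=((s>110)&(h>100)&(h<124)&(v>vt)) if blue else ((s<st)&(v>vt))
    m=cv2.morphologyEx(m.astype(np.uint8),cv2.MORPH_CLOSE,np.ones((5,5)))
    m=cv2.morphologyEx(m,cv2.MORPH_OPEN,np.ones((5,5)))
    cs,_=cv2.findContours(m,cv2.RETR_EXTERNAL,cv2.CHAIN_APPROX_NONE)
    uv=tuple(map(float,proj(C,near)[0]))
    c=max([c for c in cs if cv2.contourArea(c)>300],key=lambda c:cv2.pointPolygonTest(c,uv,True))
    w=onplane(C,c[:,0,:].astype(float),z)[:,:2].astype(np.float32)
    (x,y),(a,b),t=cv2.minAreaRect(w)
    if a<b:a,b,t=b,a,t+90
    return np.round([x,y,a,b,(t+90)%180-90],1), cv2.boundingRect(c)
E
python3 - <<'E'
from h import *
C=cam("wrist"); im=cv2.imread("pics/3.png"); hsv=cv2.cvtColor(im,cv2.COLOR_BGR2HSV)
print("col through board, v:",hsv[215:325:3,225,2],"row v",hsv[270,205:285:2,2], "row s",hsv[270,205:285:2,1])
for vt in(90,120,150):print(vt,rect(im,C,[523,180,38],38,vt),rect(im,C,[485,-130,46],46,vt))
# plate edges
h,s,v=[hsv[...,i].astype(int) for i in range(3)]
m=((s>150)&(h>18)&(h<33)&(v>100))
L=[];Rr=[]
for r in range(222,340,2):
    c=np.where(m[r,190:295])[0]+190
    if len(c)>3:L.append([c[0]-.5,r]);Rr.append([c[-1]+.5,r])
E=[[c,np.where(m[195:240,c])[0][0]+194.5] for c in range(215,268,2) if m[195:240,c].any()]
for n,p in(("L",L),("R",Rr),("E",E)):
    w=onplane(C,np.array(p,float),8)[:,:2].astype(np.float32)
    print(n,cv2.fitLine(w,cv2.DIST_HUBER,0,.01,.01).ravel())
E
```

```text
col through board, v: [ 91  92  62  60  91  90  79 143 141 142 143 134 124 142 142 142 144 142
 142 142 145 143 140 145 141 142 143 145 143 148 117 156 146 153 150  92
  89] row v [155 155 155 156 156 153 153 156 157 123 140 156 158 158 156 157 156 158
 156 158 157 157 131 114 153 155 151 148 154 153 155 154 154 153 154 154
 155 142 130 129] row s [216 216 214 211 211 185  32  15  16  17  15  16  16  18  20  16  15  16
  18  19  18  16  21  22  17  21  32 181 210 208 204 207 204 202 202 199
 196 187 145 142]
90 (array([524.4, 184. , 136.3,  57.6,  71.9]), (217, 226, 43, 86)) (array([ 481.5, -131.1,  139.7,   60.8,    5.3]), (121, 0, 139, 70))
120 (array([525.3, 186.8, 130.4,  57.6,  71.9]), (217, 230, 43, 82)) (array([ 481.5, -131.3,  139.7,   60.3,    5.3]), (121, 0, 138, 70))
150 (array([526.4, 189.6, 124.4,  57.6,  71.7]), (217, 234, 43, 78)) (array([ 481.7, -131.6,  138.1,   59. ,    5.2]), (122, 0, 136, 69))
L [2.8716448e-01 9.5788127e-01 5.8945557e+02 2.0463808e+02]
R [2.8699547e-01 9.5793194e-01 4.7501096e+02 2.3650600e+02]
E [  0.8239388   -0.56667876 507.40662    112.72069   ]
```

```bash

python3 -m handwheel '[0,0,0,0.81,-0.32,0.15,0, 0,0,0,0.81,-0.32,0.15,0, 0,0,0,0.81,-0.32,0.15,0, 0,0,0,0.81,-0.32,0.15,0, 0,0,0,0.81,-0.32,0.15,0, 0,0,0,0.81,-0.32,0.15,0, 0,0,0,0.81,-0.32,0.15,0, 0,0,0,0.81,-0.32,0.15,0, 0,0,1,0,0,0,0, 0,0,1,0,0,0,0, 0,0,1,0,0,0,0, 0,0,1,0,0,0,0, 0,0,1,0,0,0,0, 0,0,1,0,0,0,0, 0,0,1,0,0,0,0, 0,0,1,0,0,0,0, 0,0,1,0,0,0,0, 0,0,1,0,0,0,0, 0,0,1,0,0,0,0, 0,0,1,0,0,0,0]'
python3 -m handwheel '[0,0,0.4,0,0,0,0]'
cat >> h.py <<'E'
def go(x,y,z,yaw):
    "remaining tool-axis shift (units of 60 mm) and turn (units of 5 deg) to a tool-down pose"
    p,R,s=pose(); T=Ro.from_euler("xyz",[180,0,yaw],degrees=True).as_matrix()
    rv=Ro.from_matrix(R.T@T).as_rotvec(degrees=True)/5
    print("t",round(s["time"],2),"p",np.round(p,1),"rpy",np.round(s["orientation"],1),"F",np.round(s["ft_force"],1),"w",round(s["width"],1))
    print("turn",np.round(rv,2),"shift now-axes",np.round(R.T@(np.array([x,y,z])-p)/60,3),"shift target-axes",np.round(T.T@(np.array([x,y,z])-p)/60,3))
E
python3 - <<'E'
from h import *
im,C=shot("wrist","4.png")
for vt in(40,60,90):print(rect(im,C,[501,-372,35],35,vt,blue=True))
go(501,-372,60,-174)
E
```

```text
time: 7.45
eef_pos: [529.9, -253.0, 224.0]
orientation: [-173.1, -2.0, 178.1]
ft_force: [-0.3, -0.7, -0.3]
width: 85.3
time: 7.58
eef_pos: [529.9, -253.0, 223.9]
orientation: [-173.0, -1.7, 176.0]
ft_force: [0.5, 0.7, -0.1]
width: 85.2
(array([ 500.3, -372.4,  139.3,   60.8,    6.1]), (120, 91, 82, 134))
(array([ 500.3, -372.6,  139.3,   60.3,    6.2]), (120, 91, 82, 134))
(array([ 500.4, -373. ,  139.3,   59.7,    6.1]), (120, 92, 81, 133))
t 7.62 p [ 529.9 -253.   223.9] rpy [-173.    -1.7  176. ] F [ 0.5  0.1 -0.6] w 85.6
turn [-1.36 -0.46 -1.98] shift now-axes [ 0.259 -1.666  2.965] shift target-axes [ 0.686 -1.923  2.732]
```

View pics/4.png

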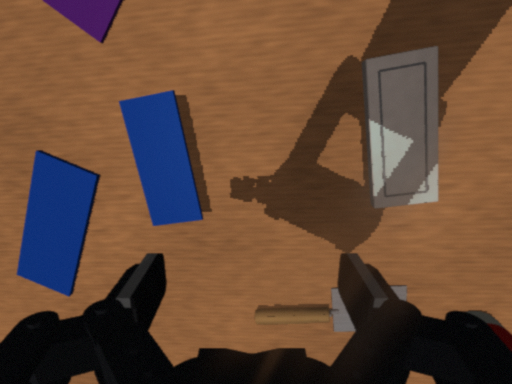

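The sheet (small blue) is at (160,158) in the picture, measured at (500.3, -372.5), yaw 6.1. The tool is slightly tilted; I correct that and go above it.

```bash

python3 -m handwheel '[-0.45,-0.15,-0.66,0,0,0,0, -0.45,-0.15,-0.66,0,0,0,0, -0.45,-0.15,-0.66,0,0,0,0, 0,0,0,0.115,-0.32,0.4,0, 0,0,0,0.115,-0.32,0.4,0, 0,0,0,0.115,-0.32,0.4,0, 0,0,0,0.115,-0.32,0.4,0, 0,0,0,0.115,-0.32,0.4,0, 0,0,0,0.115,-0.32,0.4,0, 0,0,0,0,0,0,0]'
python3 -c "
from h import *
go(500.3,-372.5,40,-173.9)"
```

```text
time: 8.88
eef_pos: [502.1, -375.3, 76.3]
orientation: [179.9, 0.2, -173.7]
ft_force: [-0.2, 0.3, 0.2]
width: 85.4
t 8.88 p [ 502.1 -375.3   76.3] rpy [ 179.9    0.2 -173.7] F [-0.2  0.3  0.2] w 85.4
turn [0.03 0.03 0.03] shift now-axes [0.026 0.049 0.605] shift target-axes [0.024 0.05  0.605]
```

```bash

python3 -m handwheel '[0,0,0,0.015,0.03,0.2,0, 0,0,0,0.01,0.02,0.16,0, 0,0,0,0,0,0.09,0, 0,0,0,0,0,0,0]'
python3 -c "
from h import *
go(500.3,-372.5,48.5,-173.9)"
```

```text
time: 9.38
eef_pos: [501.9, -371.3, 49.9]
orientation: [180.0, 0.3, -173.6]
ft_force: [-0.1, 0.7, -0.4]
width: 85.4
t 9.38 p [ 501.9 -371.3   49.9] rpy [ 180.     0.3 -173.6] F [-0.1  0.7 -0.4] w 85.4
turn [0.   0.06 0.05] shift now-axes [ 0.03  -0.017  0.024] shift target-axes [ 0.029 -0.017  0.024]
```

```bash

python3 -m handwheel '[0,0.06,0.05,0.03,-0.017,0.024,0, 0,0,0,0,0,0,1, 0,0,0,0,0,0,1, 0,0,0,0,0,0,1, 0,0,0,0,0,0,1, 0,0,0,0,0,0,1, 0,0,0,0,0,0,1]'
python3 -m handwheel '[0,0,0,0,0,-0.3,1, 0,0,0,0,0,-0.6,1, 0,0,0,0,0,-0.6,1, 0,0,0,0,0,-0.6,1, 0,0,0,0,0,-0.6,1, 0,0,0,0,0,0,1]'
python3 -c "
from h import *
im,C=shot('side'); 
p,R,s=pose();print(proj(C,p))
u,v=proj(C,p)[0].astype(int); cv2.imwrite('pics/5.png',cv2.resize(im[max(0,v-80):v+80,max(0,u-100):u+100],None,fx=4,fy=4))
go(500.3,-372.5,200,-173.9)"
```

```text
time: 10.25
eef_pos: [501.2, -373.3, 50.4]
orientation: [-179.9, 0.1, -173.9]
ft_force: [-0.1, 0.3, -0.3]
width: 57.7
time: 11.0
eef_pos: [501.3, -373.4, 224.1]
orientation: [-179.7, 0.3, -173.9]
ft_force: [1.6, 0.4, -0.8]
width: 57.4
[[255.66848167 106.88044271]]
t 11.05 p [ 500.6 -372.7  221.6] rpy [-1.798e+02  1.000e-01 -1.739e+02] F [ 0.4  0.  -0.4] w 57.7
turn [-0.03  0.03 -0.  ] shift now-axes [0.005 0.004 0.36 ] shift target-axes [0.004 0.003 0.36 ]
```

View pics/5.png

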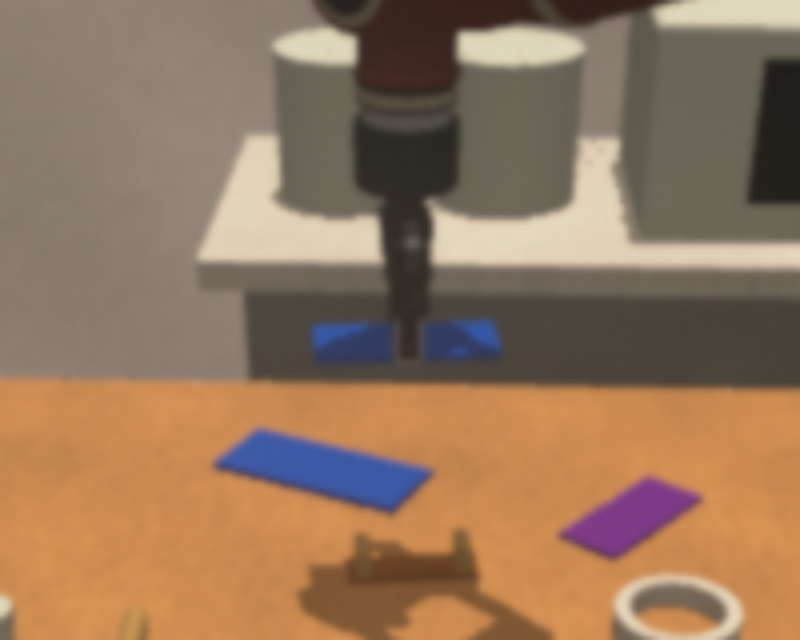

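The crop shows the sheet held level at its middle, fingertips about flush with its underside. The stand below is empty. Now I re-measure the low board, free of shadow, from the fixed cameras.

```bash

python3 -c "
from h import *
for n in('scene','side'):
  im,C=shot(n,'fx_'+n+'.png')
  for vt in(130,160,180,200):
    try: print(n,vt,rect(im,C,[525,185,38],38,vt,60),rect(im,C,[482,-131,46],46,vt,60))
    except Exception as e: print(n,vt,e)
  x=np.array([np.cos(np.radians(71.9)),np.sin(np.radians(71.9)),0]);y=np.array([-x[1],x[0],0]);c=np.array([524.5,185,38])
  q=np.array([c+x*70*a+y*30*b for a,b in((1,1),(1,-1),(-1,-1),(-1,1))]);uv=proj(C,q);print(np.round(uv,1))
  o=uv.mean(0).astype(int); k=6; u0,v0=o[0]-55,o[1]-40
  z=cv2.resize(im[v0:v0+80,u0:u0+110],None,fx=k,fy=k,interpolation=cv2.INTER_CUBIC)
  cv2.polylines(z,[((uv-[u0,v0]+.5)*k).astype(int)],True,(0,0,255),1)
  cv2.imwrite('pics/c_'+n+'.png',z)
a,b=[cv2.imread('pics/c_%s.png'%n) for n in('scene','side')]
cv2.imwrite('pics/6.png',cv2.resize(np.vstack([a,b]),None,fx=.62,fy=.62))
"
```

```text
scene 130 (array([523.7, 182.7, 137.8,  62.3,  71. ]), (299, 137, 35, 19)) (array([ 484.5, -131.2,  137.5,   59.9,    5.4]), (231, 179, 47, 22))
scene 160 (array([522.8, 183.2, 137.3,  60.8,  72.8]), (300, 137, 34, 19)) (array([ 484. , -130.7,  136.7,   59. ,    5.4]), (231, 179, 47, 22))
scene 180 (array([115.9, 389.8, 320.6, 247.4, -61.2]), (213, 84, 64, 33)) (array([ 483.4, -129.4,  135.6,   56.1,    5.7]), (231, 179, 47, 21))
scene 200 (array([ 476.8, -119.1,  136.7,   55.5,    5.4]), (233, 179, 44, 21)) (array([ 483.1, -128.7,  135. ,   54.8,    5.4]), (233, 179, 44, 21))
[[324.5 135.3]
 [338.4 141.7]
 [308.  156.4]
 [294.1 149.2]]
side 130 (array([522.9, 185.4, 136.9,  59.3,  72.4]), (214, 268, 43, 53)) (array([ 480.8, -127.8,  136.9,   57.5,    5.8]), (235, 195, 50, 14))
side 160 (array([522.6, 185.6, 137.1,  59.1,  73. ]), (215, 268, 42, 53)) (array([ 480.8, -127.8,  136.9,   57.5,    5.8]), (235, 195, 50, 14))
side 180 (array([522.9, 185.5, 137.1,  58.5,  73. ]), (215, 268, 42, 53)) (array([ 480.9, -128.9,  136.7,   55.7,    5.5]), (235, 195, 50, 14))
side 200 (array([522.8, 185. , 136.3,  57.4,  72.4]), (215, 268, 42, 53)) (array([ 480.9, -129.4,  136.9,   54.3,    5.8]), (235, 195, 50, 13))
[[235.  322.1]
 [207.5 313.3]
 [234.5 265.5]
 [259.1 272.3]]
```

View pics/6.png

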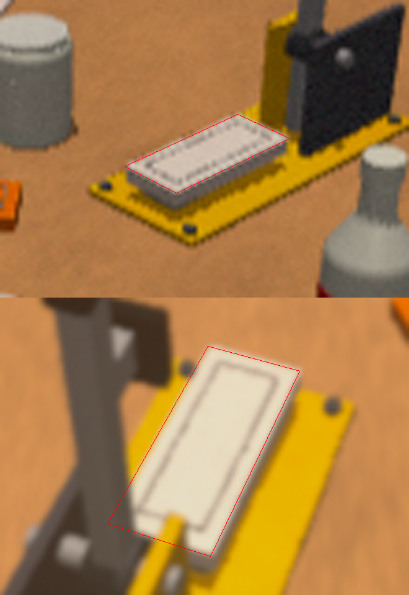

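```bash

python3 -m handwheel '[0,0,0,-0.06,0.42,0,1, 0,0,0,-0.12,0.84,0,1, 0,0,0,-0.12,0.84,0,1, 0,0,0,-0.12,0.84,0,1, 0,0,0,-0.12,0.84,0,1, 0,0,0,-0.12,0.84,0,1, 0,0,0,-0.12,0.84,0,1, 0,0,0,-0.12,0.84,0,1, 0,0,0,-0.12,0.84,0,1, 0,0,0,-0.06,0.42,0,1]'
python3 -m handwheel '[0,0,-1,0,0,0,1, 0,0,-1,0,0,0,1, 0,0,-1,0,0,0,1, 0,0,-1,0,0,0,1, 0,0,-1,0,0,0,1, 0,0,-1,0,0,0,1, 0,0,-1,0,0,0,1, 0,0,-1,0,0,0,1, 0,0,-1,0,0,0,1, 0,0,-1,0,0,0,1, 0,0,-1,0,0,0,1, 0,0,-1,0,0,0,1, 0,0,-1,0,0,0,1, 0,0,0,0,0,0,1]'
python3 -c "
from h import *
go(523.5,185.1,75,-107.5)"
```

```text
time: 12.4
eef_pos: [502.9, 112.0, 203.6]
orientation: [178.9, -1.6, -173.8]
ft_force: [-0.0, 0.3, -0.4]
width: 57.6
time: 14.15
eef_pos: [475.8, 126.6, 177.4]
orientation: [175.3, -0.3, -105.8]
ft_force: [-0.6, -0.8, -0.4]
width: 57.6
t 14.15 p [475.8 126.6 177.4] rpy [ 175.3   -0.3 -105.8] F [-0.6 -0.8 -0.4] w 57.6
turn [ 0.93 -0.07  0.34] shift now-axes [-1.164 -0.637  1.654] shift target-axes [-1.169 -0.466  1.706]
```

```bash

python3 -m handwheel '[0.47,-0.03,0.17,0,0,0,1, 0.46,-0.03,0.17,0,0,0,1, 0,0,0,-0.3,-0.12,0.2,1, 0,0,0,-0.3,-0.12,0.3,1, 0,0,0,-0.3,-0.12,0.4,1, 0,0,0,-0.27,-0.12,0.4,1, 0,0,0,0,0,0.3,1, 0,0,0,0,0,0,1]'
python3 -c "
from h import *
go(523.5,185.1,59,-107.5)"
```

```text
time: 15.15
eef_pos: [523.7, 187.1, 78.8]
orientation: [-179.3, 0.0, -108.0]
ft_force: [0.6, 0.8, -0.2]
width: 57.6
t 15.15 p [523.7 187.1  78.8] rpy [-179.3    0.  -108. ] F [ 0.6  0.8 -0.2] w 57.6
turn [-0.14  0.01 -0.09] shift now-axes [ 0.033 -0.003  0.331] shift target-axes [ 0.033 -0.006  0.331]
```

```bash

python3 -m handwheel '[-0.14,0,-0.09,0.033,-0.005,0.1,1, 0,0,0,0,0,0.13,1, 0,0,0,0,0,0.05,1, 0,0,0,0,0,0,1]'
python3 - <<'E'
from h import *
go(523.5,185.1,58,-107.5)
im,S=shot("scene"); i2,D=shot("side")
out=[]
for im,C in((im,S),(i2,D)):
    u,v=proj(C,[523,185,42])[0].astype(int)
    out.append(cv2.resize(im[v-35:v+35,u-55:u+55],None,fx=5,fy=5,interpolation=cv2.INTER_CUBIC))
cv2.imwrite("pics/7.png",np.vstack(out)[:600*2])
cv2.imwrite("pics/7.png",cv2.resize(np.vstack(out),None,fx=.85,fy=.85))
E
```

```text
time: 15.65
eef_pos: [524.3, 184.2, 63.6]
orientation: [-179.8, 0.1, -107.6]
ft_force: [-0.2, -1.4, -0.8]
width: 57.5
t 15.65 p [524.3 184.2  63.6] rpy [-1.798e+02  1.000e-01 -1.076e+02] F [-0.2 -1.4 -0.8] w 57.5
turn [-0.04  0.03 -0.01] shift now-axes [-0.011  0.018  0.093] shift target-axes [-0.011  0.018  0.093]
```

View pics/7.png

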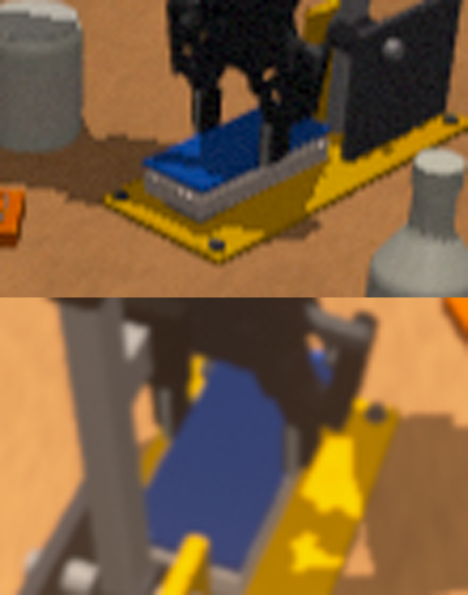

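The crops show the sheet about 5 mm above the board and lined up with it. I lower it and watch the force.

```bash

python3 -m handwheel '[0,0,0,-0.01,0.015,0.04,1, 0,0,0,0,0,0.03,1, 0,0,0,0,0,0.02,1, 0,0,0,0,0,0,1]'
python3 -c "
from h import *
go(523.5,185.1,58,-107.5)"
```

```text
time: 16.25
eef_pos: [524.2, 185.4, 58.6]
orientation: [-179.7, 0.2, -107.6]
ft_force: [-0.0, 0.5, -0.2]
width: 57.7
t 16.25 p [524.2 185.4  58.6] rpy [-179.7    0.2 -107.6] F [-0.   0.5 -0.2] w 57.7
turn [-0.05  0.03 -0.01] shift now-axes [0.008 0.01  0.01 ] shift target-axes [0.008 0.01  0.01 ]
```

```bash

python3 -m handwheel '[0,0,0,0.01,0.01,0.02,1, 0,0,0,0,0,0.015,1, 0,0,0,0,0,0,1]'
python3 -m handwheel '[0,0,0,0,0,0.02,1, 0,0,0,0,0,0,1]'
```

```text
time: 16.62
eef_pos: [524.4, 185.4, 58.6]
orientation: [-179.7, 0.2, -107.5]
ft_force: [-0.3, -0.1, -0.5]
width: 57.6
time: 16.88
eef_pos: [524.6, 185.4, 58.5]
orientation: [-179.7, 0.2, -107.5]
ft_force: [0.1, -0.0, 0.1]
width: 57.6
```

```bash

python3 -m handwheel '[0,0,0,0.01,0.01,0.05,1, 0,0,0,0,0,0,1]'
python3 -m handwheel '[0,0,0,0,0.01,0.05,1]'
```

```text
time: 17.12
eef_pos: [525.1, 185.6, 58.8]
orientation: [-179.6, 0.3, -107.5]
ft_force: [0.7, 0.4, 0.2]
width: 57.7
time: 17.25
eef_pos: [525.4, 185.7, 58.3]
orientation: [-179.6, 0.3, -107.5]
ft_force: [-9.1, -4.9, 26.6]
width: 57.4
```

```bash

python3 -m handwheel '[0,0,0,0,0,-0.02,1, 0,0,0,0,0,0,0, 0,0,0,0,0,0,0, 0,0,0,0,0,0,0, 0,0,0,0,0,0,0, 0,0,0,0,0,-0.3,0, 0,0,0,0.2,0,-0.8,0, 0,0,0,0.8,0,-0.8,0, 0,0,0,0.9,0,-0.2,0, 0,0,0,0.9,0,0,0, 0,0,0,0,0,0,0]'
python3 - <<'E'
from h import *
im,C=shot("wrist","8.png"); print(rect(im,C,[524,185,43],43,40,blue=True)); go(524,185,60,-107.5)
for n in("scene","side"):
    i,c=shot(n,"8"+n+".png"); print(rect(i,c,[524,185,43],43,40,blue=True))
w=onplane(C,[[0,0]],43)
c=np.array([524,185]);u,v=proj(C,[524,185,43])[0].astype(int);print(u,v)
cv2.imwrite("pics/8c.png",cv2.resize(im[max(0,v-75):v+75,max(0,u-90):u+90],None,fx=4,fy=4,interpolation=cv2.INTER_CUBIC))
E
```

```text
time: 18.62
eef_pos: [475.2, 24.2, 191.7]
orientation: [-179.1, 0.2, -107.4]
ft_force: [0.1, 1.2, 0.9]
width: 85.6
(array([518. , 161.9,  95.2,  58.2,  72.6]), (226, 280, 56, 74))
t 18.68 p [475.8  25.4 191.9] rpy [-179.1    0.3 -107.3] F [0.3 0.9 0.1] w 85.1
turn [-0.19  0.05  0.04] shift now-axes [-2.769  0.06   2.21 ] shift target-axes [-2.779  0.033  2.198]
(array([527. , 184.8, 142.6,  60.9,  72.8]), (300, 136, 35, 19))
(array([524.2, 186.1, 138.8,  58.7,  73.2]), (215, 266, 42, 54))
254 336
```

View pics/8c.png

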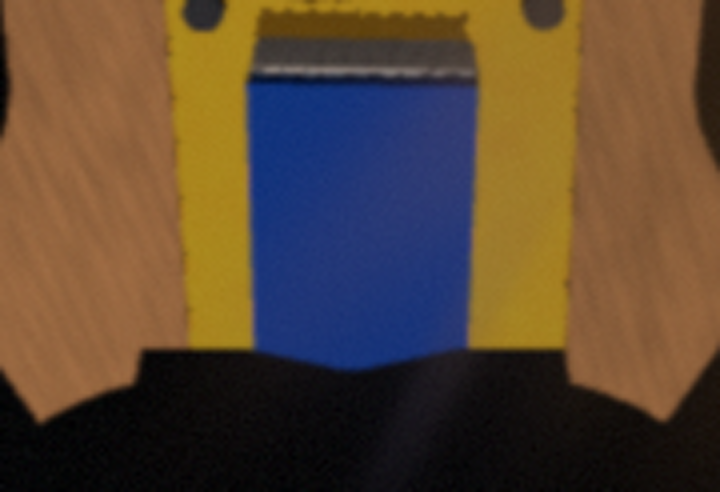

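The crop shows the sheet lying flat and aligned sideways. A thin white strip (crop rows 66–75) is visible at the near end, so the sheet sits slightly too far towards the lever. I measure how far.

```bash
python3 - <<'E'
from h import *
C=cam("wrist"); im=cv2.imread("pics/8.png")
cols=range(235,272); prof=im[262:296,235:272].mean(1).round().astype(int)
for i,p in enumerate(prof): print(262+i,p,end=" ")
x=np.array([np.cos(np.radians(72.5)),np.sin(np.radians(72.5))])
print()
for z in(43,38,22):
    print(z,[(r,round(float((onplane(C,[[253,r]],z)[0,:2]-[523.3,184.3])@x),1)) for r in(269,271,273,276,278,280,281,282,283)])
# side edges of board front face vs. sheet near front
g=cv2.cvtColor(im,cv2.COLOR_BGR2HSV)[...,1]
for r in(274,276,278,285,290,300):print(r,g[r,222:236],g[r,276:290])
E
```

```text
262 [ 27 127 165] 263 [ 25 116 153] 264 [ 19  89 122] 265 [ 15  71 102] 266 [15 68 98] 267 [15 67 98] 268 [15 67 98] 269 [17 66 95] 270 [30 62 83] 271 [48 58 68] 272 [53 57 64] 273 [54 58 64] 274 [55 59 66] 275 [56 59 67] 276 [57 62 68] 277 [75 80 89] 278 [104 109 120] 279 [88 84 87] 280 [56 40 36] 281 [59 28 18] 282 [94 41 21] 283 [117  50  24] 284 [122  53  25] 285 [122  53  26] 286 [122  53  27] 287 [121  53  26] 288 [122  53  27] 289 [121  53  27] 290 [121  53  28] 291 [121  53  29] 292 [121  53  29] 293 [121  53  29] 294 [120  53  30] 295 [120  54  30] 
43 [(269, -81.0), (271, -78.7), (273, -76.4), (276, -72.9), (278, -70.5), (280, -68.1), (281, -67.0), (282, -65.8), (283, -64.6)]
38 [(269, -77.9), (271, -75.6), (273, -73.2), (276, -69.6), (278, -67.2), (280, -64.8), (281, -63.6), (282, -62.4), (283, -61.2)]
22 [(269, -68.1), (271, -65.6), (273, -63.1), (276, -59.3), (278, -56.8), (280, -54.2), (281, -53.0), (282, -51.7), (283, -50.4)]
274 [212 214 211 211 198 140  67  32  35  31  37  36  39  35] [ 57  59  63  63  65  83 134 181 197 194 196 197 196 197]
276 [211 214 207 208 185 116  52  32  41  42  42  38  38  40] [ 54  54  61  59  58  64 113 178 192 195 194 194 196 195]
278 [213 213 211 200 145  67  25  24  28  29  33  27  25  29] [ 50  47  45  44  47  49  77 147 183 193 195 192 193 194]
285 [214 211 191  87 129 209 230 226 226 215 218 222 217 222] [149 142 143 146 143 140 105  49 164 186 190 193 192 191]
290 [214 209 193  91 134 209 224 219 220 224 220 220 218 220] [142 143 141 143 144 139  86  95 173 186 191 190 192 191]
300 [211 211 204 133  82 198 220 214 220 218 220 212 216 212] [147 155 145 145 145 131  40 133 178 186 186 187 188 189]
```

```bash

python3 -m handwheel '[0,0,0,-0.5,0.02,0,0, 0,0,0,-0.9,0.02,0.1,0, 0,0,0,-0.9,0.02,0.8,0, 0,0,0,-0.45,0,0.8,0, 0,0,0,0,0,0.2,0, 0,0,0,0,0,0,0]'
python3 -c "
from h import *
go(525.2,185.7,58,-107.5)"
```

```text
time: 19.52
eef_pos: [522.8, 190.4, 83.3]
orientation: [-179.0, 0.3, -106.5]
ft_force: [-1.1, 1.2, 0.4]
width: 85.7
t 19.52 p [522.8 190.4  83.3] rpy [-179.     0.3 -106.5] F [-1.1  1.2  0.4] w 85.7
turn [-0.19  0.07  0.19] shift now-axes [ 0.067 -0.053  0.422] shift target-axes [ 0.063 -0.061  0.422]
```

```bash

python3 -m handwheel '[-0.19,0.06,0.19,0.04,-0.04,0.1,0, 0,0,0,0.02,-0.02,0.16,0, 0,0,0,0,0,0.14,0, 0,0,0,0,0,0.06,0, 0,0,0,0,0,0,0]'
python3 -c "
from h import *
go(525.2,185.7,58.5,-107.5)"
```

```text
time: 20.15
eef_pos: [528.4, 184.1, 58.7]
orientation: [-179.7, 0.2, -107.7]
ft_force: [-0.2, 0.2, 0.2]
width: 85.9
t 20.15 p [528.4 184.1  58.7] rpy [-179.7    0.2 -107.7] F [-0.2  0.2  0.2] w 85.9
turn [-0.07  0.04 -0.04] shift now-axes [-0.009  0.058  0.003] shift target-axes [-0.009  0.058  0.003]
```

```bash

python3 -m handwheel '[0,0,0,-0.01,0.06,0.01,0, 0,0,0,0,0,0.02,0, 0,0,0,0,0,0,1, 0,0,0,0,0,0,1, 0,0,0,0,0,0,1, 0,0,0,0,0,0,1, 0,0,0,0,0,0,1]'
python3 -c "
from h import *
go(525.2,185.7,58.5,-107.5)"
```

```text
time: 21.02
eef_pos: [525.9, 186.3, 58.4]
orientation: [-179.5, 0.3, -107.7]
ft_force: [0.7, 0.5, 0.1]
width: 57.7
t 21.02 p [525.9 186.3  58.4] rpy [-179.5    0.3 -107.7] F [0.7 0.5 0.1] w 57.7
turn [-0.1   0.06 -0.04] shift now-axes [ 0.013  0.009 -0.001] shift target-axes [ 0.013  0.009 -0.001]
```

```bash

python3 -m handwheel '[0,0,0,0,0,-0.06,1, 0,0,0,0.05,0,0,1, 0,0,0,0,0,0,1]'
python3 -c "
from h import *
go(525.1,183.7,58.4,-107.6)"
```

```text
time: 21.4
eef_pos: [524.7, 183.1, 61.9]
orientation: [-179.6, 0.3, -107.7]
ft_force: [1.3, 0.6, -0.3]
width: 58.0
t 21.4 p [524.7 183.1  61.9] rpy [-179.6    0.3 -107.7] F [ 1.3  0.6 -0.3] w 58.0
turn [-0.09  0.05 -0.02] shift now-axes [-0.011 -0.004  0.059] shift target-axes [-0.011 -0.004  0.059]
```

```bash

python3 -m handwheel '[0,0,0,-0.01,0,0.05,1, 0,0,0,0,0,0.04,1, 0,0,0,0,0,0.04,1]'
python3 -c "
from h import *
go(525.1,183.7,58.4,-107.6)"
```

```text
time: 21.78
eef_pos: [525.4, 183.8, 58.1]
orientation: [-179.7, 0.2, -107.7]
ft_force: [-11.7, -3.2, 20.3]
width: 57.6
t 21.77 p [525.4 183.8  58.1] rpy [-179.7    0.2 -107.7] F [-11.7  -3.2  20.3] w 57.6
turn [-0.07  0.03 -0.02] shift now-axes [ 0.003  0.005 -0.006] shift target-axes [ 0.003  0.005 -0.006]
```

```bash

python3 -m handwheel '[0,0,0,0,0,-0.015,1, 0,0,0,0,0,0,0, 0,0,0,0,0,0,0, 0,0,0,0,0,0,0, 0,0,0,0,0,0,0, 0,0,0,0,0,-0.3,0, 0,0,0,0.2,0,-0.8,0, 0,0,0,0.8,0,-0.8,0, 0,0,0,0.9,0,-0.2,0, 0,0,0,0.9,0,0,0, 0,0,0,0,0,0,0]'
python3 - <<'E'
from h import *
im,C=shot("wrist","9.png"); go(481.7,-131.2,100,-174.6)
print("top",rect(im,C,[482,-131,46],46,110))
u,v=proj(C,[503,118,38])[0].astype(int);print(u,v)
prof=im[v-14:v+14,u-12:u+12].mean(1).round().astype(int)
for i,p in enumerate(prof): print(v-14+i,p,end=" ")
x=np.array([np.cos(np.radians(72.5)),np.sin(np.radians(72.5))])
for z in(43,38):
    print(z,[(r,round(float((onplane(C,[[u,r]],z)[0,:2]-[523.3,184.3])@x),1)) for r in range(v-10,v+8)])
s=cv2.cvtColor(im,cv2.COLOR_BGR2HSV)[...,1]
for r in(v-2,v,v+2,v+6,v+10,v+20):print(r,s[r,u-38:u-20],s[r,u+20:u+40])
E
```

```text
time: 23.15
eef_pos: [475.5, 22.8, 192.6]
orientation: [-179.1, 0.2, -107.6]
ft_force: [0.5, -0.4, -0.6]
width: 85.3
t 23.2 p [476.1  24.  192.9] rpy [-179.1    0.2 -107.5] F [-0.1  0.   0.8] w 85.3
turn [-0.14  0.15 13.43] shift now-axes [ 2.446 -0.84   1.552] shift target-axes [ 0.151 -2.585  1.548]
top (array([ 482.4, -130.7,  139.5,   60.2,    5.6]), (92, 0, 191, 86))
255 278
264 [ 25 118 154] 265 [ 19  90 123] 266 [ 15  71 102] 267 [15 68 98] 268 [15 68 98] 269 [15 68 98] 270 [19 66 94] 271 [32 60 79] 272 [47 56 65] 273 [52 56 62] 274 [53 57 64] 275 [53 57 64] 276 [53 56 63] 277 [53 55 60] 278 [49 44 45] 279 [45 28 24] 280 [55 26 17] 281 [89 39 21] 282 [116  50  24] 283 [122  52  25] 284 [122  53  26] 285 [122  53  26] 286 [122  53  27] 287 [121  53  27] 288 [121  53  28] 289 [121  53  28] 290 [121  53  29] 291 [121  53  29] 43 [(268, -85.4), (269, -84.2), (270, -83.1), (271, -81.9), (272, -80.7), (273, -79.5), (274, -78.4), (275, -77.2), (276, -76.0), (277, -74.8), (278, -73.7), (279, -72.5), (280, -71.3), (281, -70.1), (282, -68.9), (283, -67.7), (284, -66.5), (285, -65.3)]
38
[... 519 characters left out ...]
65  90 153 184 195 197 194 196 199 196 196 198
 196 197]
280 [213 214 210 211 210 214 211 210 193 103 132 208 234 209 233 242 220 217] [ 65  69  60  63  57  52  40  42 112 180 190 194 194 192 194 196 194 195
 199 194]
284 [210 210 213 213 212 216 212 210 163  51 186 218 222 220 220 226 221 224] [148 142 142 140 138 139 136 128  61 131 184 189 192 192 192 195 194 193
 193 193]
288 [209 213 213 212 214 209 211 210 159  51 182 220 219 215 222 222 220 218] [144 141 139 143 138 139 138 122  23 143 183 191 191 192 192 191 193 190
 193 194]
298 [211 210 214 213 211 209 212 211 190  76 138 211 218 215 220 222 214 220] [142 142 146 148 142 142 140  94  86 167 184 186 186 189 193 190 189 188
 192 188]
```

Now flush: no white strip shows and the side edges agree within half a mm. On to the second board.

```bash

python3 -m handwheel '[0,0,1,0,0,0,0, 0,0,1,0,0,0,0, 0,0,1,0,0,0,0, 0,0,1,0,0,0,0, 0,0,1,0,0,0,0, 0,0,1,0,0,0,0, 0,0,1,0,0,0,0, 0,0,1,0,0,0,0, 0,0,1,0,0,0,0, 0,0,1,0,0,0,0, 0,0,1,0,0,0,0, 0,0,1,0,0,0,0, 0,0,1,0,0,0,0, 0,0,0.2,0,0,0,0, 0,0,0,0,0,0,0]'
python3 - <<'E'
from h import *
go(482.4,-130.7,190,-174.4)
E
```

```text
time: 25.08
eef_pos: [480.6, 42.0, 200.2]
orientation: [179.8, 1.3, -174.1]
ft_force: [-1.5, 0.1, -0.1]
width: 85.8
t 25.07 p [480.6  42.  200.2] rpy [ 179.8    1.3 -174.1] F [-1.5  0.1 -0.1] w 85.8
turn [0.04 0.26 0.05] shift now-axes [ 0.268 -2.867  0.154] shift target-axes [ 0.251 -2.868  0.17 ]
```

```bash

python3 -m handwheel '[0.04,0.26,0.05,0.03,-0.4,0,0, 0,0,0,0.05,-0.8,0,0, 0,0,0,0.05,-0.8,0,0, 0,0,0,0.05,-0.6,0,0, 0,0,0,0.03,-0.25,0,0, 0,0,0,0,0,0,0]'
python3 - <<'E'
from h import *
im,C=shot("wrist","10.png"); 
for vt in(60,90,110,130):print("top",rect(im,C,[482,-131,46],46,vt))
go(482.4,-130.7,100,-174.4)
E
```

```text
time: 25.82
eef_pos: [486.7, -131.6, 200.9]
orientation: [179.9, 0.0, -173.8]
ft_force: [-0.3, -0.2, 0.2]
width: 85.3
top (array([ 482.1, -130.5,  139.2,   59.3,    5.6]), (221, 107, 68, 144))
top (array([ 482.1, -130.5,  139.2,   59.3,    5.6]), (221, 107, 68, 144))
top (array([ 439.5, -116.9,   51. ,   24. ,    5.4]), (260, 111, 29, 58))
top (array([ 439.9, -116.9,   48.3,   23.9,    5.4]), (260, 113, 28, 55))
t 25.88 p [ 486.7 -131.   200.8] rpy [ 179.9    0.  -173.8] F [-0.5  0.1  0.1] w 85.7
turn [0.02 0.01 0.13] shift now-axes [0.071 0.01  1.68 ] shift target-axes [0.071 0.012 1.68 ]
```

```bash

python3 -m handwheel '[0,0,0.13,0.05,0.01,0.4,0, 0,0,0,0.02,0,0.7,0, 0,0,0,0,0,0.7,0, 0,0,0,0,0,0.4,0, 0,0,0,0,0,0.1,0, 0,0,0,0,0,0,0]'
python3 - <<'E'
from h import *
go(482.2,-130.5,54,-174.4)
E
```

```text
time: 26.62
eef_pos: [484.7, -123.1, 61.5]
orientation: [179.9, 0.3, -173.8]
ft_force: [-0.1, -0.1, 0.1]
width: 85.2
t 26.62 p [ 484.7 -123.1   61.5] rpy [ 179.9    0.3 -173.8] F [-0.1 -0.1  0.1] w 85.2
turn [0.02 0.06 0.12] shift now-axes [ 0.056 -0.118  0.124] shift target-axes [ 0.054 -0.119  0.125]
```

```bash

python3 -m handwheel '[0,0.05,0.12,0.055,-0.12,0,0, 0,0,0,0,0,0.08,0, 0,0,0,0,0,0.06,0, 0,0,0,0,0,0,0]'
python3 - <<'E'
from h import *
go(482.2,-130.5,54,-174.4)
E
```

```text
time: 27.12
eef_pos: [484.5, -131.9, 56.3]
orientation: [-179.9, 0.4, -174.4]
ft_force: [-0.1, -0.1, 0.2]
width: 85.2
t 27.12 p [ 484.5 -131.9   56.3] rpy [-179.9    0.4 -174.4] F [-0.1 -0.1  0.2] w 85.2
turn [-0.01  0.07 -0.  ] shift now-axes [0.037 0.027 0.037] shift target-axes [0.036 0.027 0.038]
```

```bash

python3 -m handwheel '[0,0,0,0.05,0.027,0.06,0, 0,0,0,0,0,0.02,0, 0,0,0,0,0,0,1, 0,0,0,0,0,0,1, 0,0,0,0,0,0,1, 0,0,0,0,0,0,1, 0,0,0,0,0,0,1]'
python3 -m handwheel '[0,0,0,0,0,-0.3,1, 0,0,0,0,0,-0.7,1, 0,0,0,0,0,-0.8,1, 0,0,0,0,0,-0.5,1, 0,0,0,0,0,0,1]'
python3 - <<'E'
from h import *
go(524.2,183.3,190,-107.5)
E
```

```text
time: 28.0
eef_pos: [481.4, -130.6, 51.5]
orientation: [-179.9, 0.4, -174.4]
ft_force: [-0.7, -0.5, 0.3]
width: 58.5
time: 28.62
eef_pos: [480.2, -130.3, 197.4]
orientation: [-179.9, 0.5, -174.4]
ft_force: [0.9, -0.3, -1.2]
width: 58.6
t 28.62 p [ 480.2 -130.3  197.4] rpy [-179.9    0.5 -174.4] F [ 0.9 -0.3 -1.2] w 58.6
turn [ -0.07   0.07 -13.38] shift now-axes [-1.237  5.131  0.122] shift target-axes [-5.205  0.873  0.123]
```

```bash

python3 -m handwheel '[0,0,0,-0.03,0.4,0,1, 0,0,0,-0.06,0.8,0,1, 0,0,0,-0.06,0.8,0,1, 0,0,0,-0.06,0.8,0,1, 0,0,0,-0.03,0.4,0,1, 0,0,-1,0,0,0,1, 0,0,-1,0,0,0,1, 0,0,-1,0,0,0,1, 0,0,-1,0,0,0,1, 0,0,-1,0,0,0,1, 0,0,-1,0,0,0,1, 0,0,-1,0,0,0,1, 0,0,-1,0,0,0,1, 0,0,-1,0,0,0,1, 0,0,-1,0,0,0,1, 0,0,-1,0,0,0,1, 0,0,-1,0,0,0,1, 0,0,-1,0,0,0,1, 0,0,0,0,0,0,1]'
python3 - <<'E'
from h import *
go(524,182.5,90,-107.5)
E
```

```text
time: 31.0
eef_pos: [457.9, 69.1, 166.2]
orientation: [177.9, -0.7, -107.3]
ft_force: [-0.4, -0.5, -1.3]
width: 58.7
t 31.0 p [457.9  69.1 166.2] rpy [ 177.9   -0.7 -107.3] F [-0.4 -0.5 -1.3] w 58.7
turn [ 0.43 -0.13  0.04] shift now-axes [-2.146 -0.538  1.227] shift target-axes [-2.134 -0.483  1.27 ]
```

```bash

python3 -m handwheel '[0.43,-0.13,0.04,0,0,0,1, 0,0,0,-0.4,-0.1,0.1,1, 0,0,0,-0.6,-0.13,0.2,1, 0,0,0,-0.6,-0.13,0.3,1, 0,0,0,-0.4,-0.1,0.3,1, 0,0,0,-0.1,0,0.3,1, 0,0,0,0,0,0,1]'
python3 - <<'E'
from h import *
go(524,182.5,70,-107.5)
E
```

```text
time: 31.88
eef_pos: [522.2, 183.1, 90.1]
orientation: [-179.7, 0.1, -108.0]
ft_force: [-1.0, -0.7, -2.1]
width: 58.4
t 31.88 p [522.2 183.1  90.1] rpy [-1.797e+02  1.000e-01 -1.080e+02] F [-1.  -0.7 -2.1] w 58.4
turn [-0.07  0.01 -0.1 ] shift now-axes [ 0.    -0.03   0.335] shift target-axes [ 0.    -0.032  0.335]
```

```bash

python3 -m handwheel '[-0.07,0,-0.1,0,-0.03,0.15,1, 0,0,0,0,0,0.15,1, 0,0,0,0,0,0.08,1, 0,0,0,0,0,0,1]'
python3 - <<'E'
from h import *
go(525,182.3,64.5,-107.5)
E
```

```text
time: 32.38
eef_pos: [524.2, 180.6, 67.3]
orientation: [-179.9, 0.1, -107.6]
ft_force: [0.6, 0.3, -0.2]
width: 58.4
t 32.38 p [524.2 180.6  67.3] rpy [-1.799e+02  1.000e-01 -1.076e+02] F [ 0.6  0.3 -0.2] w 58.4
turn [-0.02  0.02 -0.03] shift now-axes [-0.03  -0.004  0.046] shift target-axes [-0.031 -0.004  0.046]
```

```bash

python3 -m handwheel '[0,0,0,-0.03,-0.004,0.04,1, 0,0,0,0,0,0.03,1, 0,0,0,0,0,0,1]'
python3 - <<'E'
from h import *
go(525,182.5,64.5,-107.5)
im,C=shot("wrist")
u,v=proj(C,[503,118,38])[0].astype(int);print(u,v)
E
```

```text
time: 32.75
eef_pos: [526.0, 182.6, 64.9]
orientation: [-179.8, 0.2, -107.6]
ft_force: [-0.8, 0.3, -1.0]
width: 58.4
t 32.75 p [526.  182.6  64.9] rpy [-179.8    0.2 -107.6] F [-0.8  0.3 -1. ] w 58.4
turn [-0.03  0.03 -0.03] shift now-axes [0.007 0.015 0.007] shift target-axes [0.007 0.015 0.007]
255 124
```

```bash

python3 - <<'E'
from h import *
im,C=shot("wrist","11.png")
cv2.imwrite("pics/11c.png",cv2.resize(im[70:220,165:345],None,fx=4,fy=4,interpolation=cv2.INTER_CUBIC))
E
```

```text
(no output)
```

View pics/11c.png

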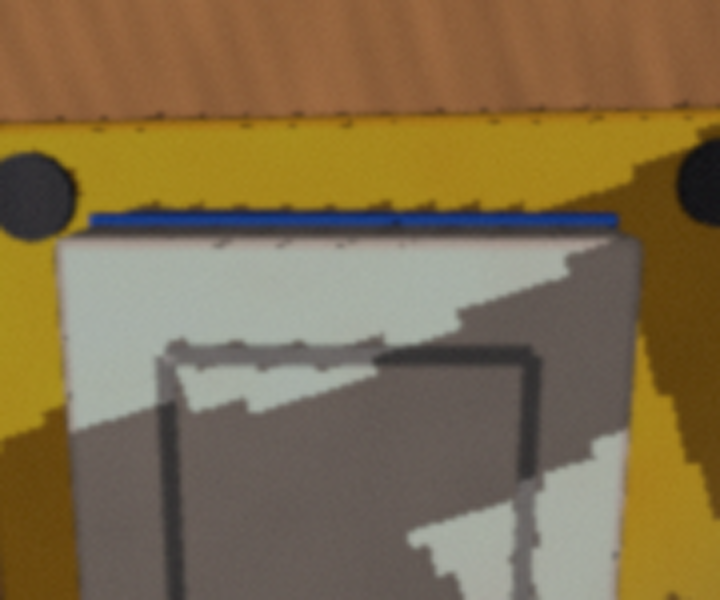

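The crop shows the board over the sheet, with a blue strip about 2 mm wide (crop rows 213–230) still exposed at the near end. I shift 2 mm back and 0.6 mm sideways before letting go.

```bash

python3 -m handwheel '[0,0,0,0.045,0.03,-0.02,1, 0,0,0,0,0,0,1]'
python3 - <<'E'
from h import *
p0=np.array([526.0,182.6]); x=np.array([-.3007,-.9537]);y=np.array([-.9537,.3007])
go(*(p0+2*x+.6*y),64.5,-107.5)
im,C=shot("wrist","12.png")
def edge():
    hsv=cv2.cvtColor(im,cv2.COLOR_BGR2HSV)
    b=im[110:140,200:300].astype(int).mean(1).round().astype(int); 
    for i,q in enumerate(b):print(110+i,q,end=' ')
edge()
E
```

```text
time: 33.1
eef_pos: [523.0, 180.4, 65.6]
orientation: [-179.9, 0.1, -107.6]
ft_force: [-0.3, -0.6, -0.6]
width: 58.6
t 33.1 p [523.  180.4  65.6] rpy [-1.799e+02  1.000e-01 -1.076e+02] F [-0.3 -0.6 -0.6] w 58.6
turn [-0.03  0.03 -0.03] shift now-axes [-0.017 -0.027  0.018] shift target-axes [-0.017 -0.027  0.018]
110 [ 29 134 166] 111 [ 28 134 166] 112 [ 28 134 166] 113 [ 28 134 165] 114 [ 28 134 166] 115 [ 28 134 166] 116 [ 28 133 165] 117 [ 28 133 166] 118 [ 28 133 165] 119 [ 28 133 166] 120 [ 28 133 166] 121 [ 28 133 165] 122 [ 28 132 165] 123 [ 27 127 159] 124 [ 24 112 143] 125 [ 26  91 119] 126 [40 67 83] 127 [51 58 65] 128 [64 68 75] 129 [ 94 101 111] 130 [127 135 147] 131 [143 152 161] 132 [156 166 166] 133 [163 173 167] 134 [164 174 167] 135 [164 174 167] 136 [164 174 167] 137 [164 174 167] 138 [164 174 167] 139 [164 174 167]
```

```bash

python3 -m handwheel '[0,0,0,-0.01,-0.027,0.02,1, 0,0,0,0,0,0,1]'
python3 - <<'E'
from h import *
p0=np.array([526.0,182.6]); x=np.array([-.3007,-.9537]);y=np.array([-.9537,.3007])
go(*(p0+2*x+.6*y),64.5,-107.5)
im,C=shot("wrist","13.png")
hsv=cv2.cvtColor(im,cv2.COLOR_BGR2HSV)
b=im[118:134,200:300].astype(int).mean(1).round().astype(int); 
for i,q in enumerate(b):print(118+i,q,end=' ')
E
```

```text
time: 33.4
eef_pos: [524.9, 180.6, 64.6]
orientation: [-179.9, 0.2, -107.6]
ft_force: [-0.1, -0.4, 0.0]
width: 58.2
t 33.4 p [524.9 180.6  64.6] rpy [-179.9    0.2 -107.6] F [-0.1 -0.4  0. ] w 58.2
turn [-0.03  0.03 -0.03] shift now-axes [-0.004  0.003  0.002] shift target-axes [-0.004  0.003  0.002]
118 [ 28 133 165] 119 [ 28 133 165] 120 [ 28 133 165] 121 [ 28 133 165] 122 [ 28 132 164] 123 [ 27 127 159] 124 [ 24 111 143] 125 [ 25  90 118] 126 [39 67 83] 127 [50 57 65] 128 [63 67 75] 129 [ 95 102 112] 130 [126 134 146] 131 [143 152 160] 132 [156 166 166] 133 [163 173 167]
```

```bash

python3 -m handwheel '[0,0,0,-0.004,0.003,0.04,1, 0,0,0,0,0,0.04,1]'
python3 -c "
from h import *
go(525.0,180.6,64.5,-107.5)"
```

```text
time: 33.7
eef_pos: [525.6, 180.8, 64.4]
orientation: [-179.9, 0.1, -107.6]
ft_force: [-6.4, -2.1, 13.1]
width: 58.6
t 33.7 p [525.6 180.8  64.4] rpy [-1.799e+02  1.000e-01 -1.076e+02] F [-6.4 -2.1 13.1] w 58.6
turn [-0.01  0.01 -0.02] shift now-axes [ 0.006  0.009 -0.001] shift target-axes [ 0.006  0.009 -0.001]
```

Contact with 13 N, so I release, retreat along -x and check.

```bash

python3 -m handwheel '[0,0,0,0,0,-0.01,1, 0,0,0,0,0,0,0, 0,0,0,0,0,0,0, 0,0,0,0,0,0,0, 0,0,0,0,0,0,0, 0,0,0,0,0,-0.3,0, 0,0,0,0.2,0,-0.8,0, 0,0,0,0.8,0,-0.8,0, 0,0,0,0.9,0,-0.2,0, 0,0,0,0.9,0,0,0, 0,0,0,0,0,0,0]'
python3 - <<'E'
from h import *
im,C=shot("wrist","14.png")
u,v=proj(C,[503,118,45])[0].astype(int);print(u,v)
a=cv2.resize(im[v-25:v+45,u-50:u+50],None,fx=5,fy=5,interpolation=cv2.INTER_CUBIC)
b,D=shot("scene"); u,v=proj(D,[560,200,80])[0].astype(int)
b=cv2.resize(b[v-50:v+50,u-50:u+50],None,fx=3.5,fy=3.5,interpolation=cv2.INTER_CUBIC)
s,D2=shot("side")
cv2.imwrite("pics/14c.png",np.hstack([cv2.resize(a,(500,350)),cv2.resize(b,(300,350),)]) if 0 else np.hstack([cv2.resize(a,(450,350)),b]))
# lever geometry: red button and grip
for c in("scene","side"):
  for t in("button_face","lever_grip","lever"):
    print(t,c,[(np.round(d["point"]),round(d["conf"],2)) for d in spotter.search_frame(t,c)][:1])
E
```

```text
time: 35.08
eef_pos: [476.8, 19.7, 199.4]
orientation: [-179.3, 0.1, -107.5]
ft_force: [0.1, -0.0, -0.1]
width: 85.7
257 281
button_face scene [(array([576., 305., 310.]), 0.46)]
lever_grip scene [(array([559., 299., 223.]), 0.77)]
lever scene [(array([565., 299., 223.]), 0.66)]
button_face side [(array([504., 213.,  41.]), 0.6)]
lever_grip side [(array([556., 318., 234.]), 0.79)]
lever side [(array([559., 321., 238.]), 0.68)]
```

View pics/14c.png

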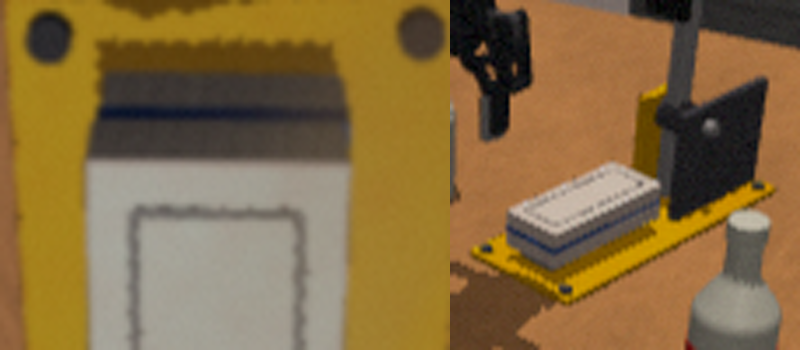

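The crops show sheet and top board flush with the low board: thin even blue line, edges in line. Next I locate the lever.

```bash

python3 - <<'E'
from h import *
C=cam("wrist"); im=cv2.imread("pics/14.png"); hsv=cv2.cvtColor(im,cv2.COLOR_BGR2HSV).astype(int)
h,s,v=[hsv[...,i] for i in range(3)]
m=((s>150)&(h>18)&(h<33)&(v>60))
rows=range(285,330,2); L=[];R=[]
for r in rows:
    c=np.where(m[r,190:330])[0]+190
    L.append([c[0]-.5,r]);R.append([c[-1]+.5,r])
E=[[c,np.where(m[235:285,c])[0][0]+234.5] for c in range(222,290,3)]
ln=[]
for n,p in(("L",L),("R",R),("E",E)):
    w=onplane(C,np.array(p,float),8)[:,:2].astype(np.float32)
    f=cv2.fitLine(w,cv2.DIST_HUBER,0,.01,.01).ravel(); ln.append(f); print(n,f,np.degrees(np.arctan2(f[1],f[0])))
th=np.radians(72.8); x=np.array([np.cos(th),np.sin(th)]); y=np.array([-x[1],x[0]])
for f in ln: print("x,y:",f[2:]@x,f[2:]@y)
a,S=shot("scene","15s.png"); hs=cv2.cvtColor(a,cv2.COLOR_BGR2HSV).astype(int)
mm=(((hs[...,0]<8)|(hs[...,0]>172))&(hs[...,1]>150)&(hs[...,2]>90)); mm[:, :330]=0; mm[90:]=0
ys,xs=np.nonzero(mm); print("red",xs.mean(),ys.mean(),len(xs),xs.min(),xs.max(),ys.min(),ys.max())
o,d=ray(S,[[xs.mean(),ys.mean()]])
for yc in (-446.5,-444):
    t=((yc-20)-o[:2]@y)/(d[0,:2]@y); P=o+t*d[0]; print("button",P,"press x",P[:2]@x)
# dark grip top in scene
sub=hs[20:110,325:375,2]; print(hs[30:60:2,335:365,2])
E
```

```text
L [2.7588353e-01 9.6119106e-01 5.7127673e+02 1.5697643e+02] 73.98532
R [2.7746040e-01 9.6073705e-01 4.5948441e+02 1.9440784e+02] 73.891304
E [ 9.59576368e-01 -2.81448364e-01  5.06958588e+02  1.04251564e+02] -16.346664
x,y: 318.8873111978612 -499.3091096092906
x,y: 321.58683761226433 -381.4475479564523
x,y: 249.5009987373601 -453.45854255865544
red 354.5882352941176 49.0 17 353 357 47 52
button [578.03846815 289.77108025 322.71575509] press x 447.7426711994412
button [576.6618716  293.77829987 321.5037271 ] press x 451.16361071299025
[[117 117 114 120 120 120 117 117 120 119 119 119 118 118 120 117 121 120
  120 120 116 121 119 117 119 120 118 120 119 120]
 [118 117 119 117 120 117 122 121 116 124 118 120 120 118 116 123 117 121
  119 118 120 121 122 120 124 123 121 121 121 119]
 [120 117 118 117 117 120 117 116 116 118 117 118 118 118 119 119 123 122
  119 120 122 124 124 121 118 120 121 118 120 120]
 [118 121 117 118 119 117 119 117 116 119 115 120 116 118 116 118 117 120
  121 120 122 121 121 121 118 117 119 120 123 124]
 [120 120 118 118 114 120 118 119 119 121 117 120 122 120 118
[... 614 characters left out ...]
 16  12  10   0   3  13
   52 165 172 154 121  90  97  99 101 100  98 100]
 [119 111 106 105 103 100  99 100  99 102  97  55  19   6   6   8  15  58
  122 139 107  86  79  79  90  99 102 100  99  99]
 [ 98  97 103  98 101  99 100 100  97 103  99  43  16   5  19  11  19  78
   88  92  80  81  83  86  98  99  97 100 103 101]
 [101 100  99 102 103 103 101 102 100 101  95  22   2  17  13   9  11  31
   62  65  79  83  83  98 100 101 102 101 101  98]
 [ 97 103  97 103  99 101  99 101 100 101  77  29  14   8  19  13   9   9
   17  10  16  79 101  97  99 103 102  99  99 103]
 [ 98 101 102 101 102  98 101 101 103 102  50  19  12  14   7  14   8  13
   12  16  20 100 100  98 100 100 102 101  99 101]]
```

```bash

python3 -m handwheel '[0,0,1,0,0,-0.15,0, 0,0,1,0,0,-0.15,0, 0,0,1,0,0,-0.15,0, 0,0,1,0,0,-0.15,0, 0,0,1,0,0,-0.15,0, 0,0,1,0,0,-0.15,0, 0,0,1,0,0,-0.15,0, 0,0,1,0,0,-0.15,0, 0,0,1,0,0,-0.15,0, 0,0,1,0,0,-0.15,0, 0,0,1,0,0,-0.15,0, 0,0,1,0,0,-0.15,0, 0,0,1,0,0,-0.15,0, 0,0,1,0,0,-0.15,0, 0,0,1,0,0,-0.15,0, 0,0,1,0,0,-0.15,0, 0,0,1,0,0,-0.15,0, 0,0,1,0,0,-0.15,0, 0,0,1,0,0,-0.15,0, 0,0,1,0,0,-0.15,0]'
python3 -m handwheel '[0,0,1,0,0,-0.15,0, 0,0,1,0,0,-0.15,0, 0,0,1,0,0,-0.15,0, 0,0,1,0,0,-0.15,0, 0,0,1,0,0,-0.15,0, 0,0,1,0,0,-0.15,0, 0,0,1,0,0,-0.15,0, 0,0,1,0,0,-0.15,0, 0,0,1,0,0,-0.1,0, 0,0,1,0,0,-0.1,0, 0,0,1,0,0,-0.1,0, 0,0,1,0,0,-0.1,0, 0,0,1,0,0,0,0, 0,0,1,0,0,0,0]'
python3 -c "
from h import *
go(560,305,430,73.5);print(pose()[2]['joint_pos'])"
```

```text
time: 38.08
eef_pos: [476.2, 29.8, 376.3]
orientation: [-179.8, -0.3, 150.2]
ft_force: [0.6, 0.7, -0.4]
width: 85.6
time: 39.83
eef_pos: [478.5, 34.4, 473.0]
orientation: [-179.3, 0.1, 78.3]
ft_force: [-0.2, 0.1, 0.0]
width: 85.1
t 39.83 p [478.5  34.4 473. ] rpy [-1.793e+02  1.000e-01  7.830e+01] F [-0.2  0.1  0. ] w 85.1
turn [-0.15  0.02  0.97] shift now-axes [4.693 0.427 0.704] shift target-axes [4.711 0.021 0.716]
[-4.79551581e+00 -1.83451144e+01  9.15414701e+01  9.08896057e-03
  1.07552733e+02  6.87269799e+00]
```

```bash

python3 -m handwheel '[-0.15,0,0.97,0.4,0.02,0,0, 0,0,0,0.8,0,0.1,0, 0,0,0,0.8,0,0.1,0, 0,0,0,0.8,0,0.1,0, 0,0,0,0.8,0,0.1,0, 0,0,0,0.7,0,0.1,0, 0,0,0,0.3,0,0.1,0, 0,0,0,0,0,0,0]'
python3 - <<'E'
from h import *
go(560,305,430,73.5);print(pose()[2]['joint_pos'].round(1))
im,C=shot("wrist","16.png")
print(proj(C,[[560,305,341],[560,305,310],[560,305,95],[576,300,310],[524,183,59]]).round(1))
E
```

```text
time: 40.83
eef_pos: [559.5, 309.0, 432.2]
orientation: [-179.9, 0.3, 73.4]
ft_force: [-0.2, 0.0, 0.4]
width: 85.5
t 40.83 p [559.5 309.  432.2] rpy [-179.9    0.3   73.4] F [-0.2  0.   0.4] w 85.5
turn [-0.02  0.07 -0.03] shift now-axes [-0.061  0.027  0.037] shift target-axes [-0.062  0.026  0.037]
[ 22.3   2.6  76.4  -0.2 101.3  38.9]
[[254.4 215.1]
 [254.1 201.6]
 [253.1 155.5]
 [273.8 201.8]
 [253.1 222.9]]
```

View pics/16.png

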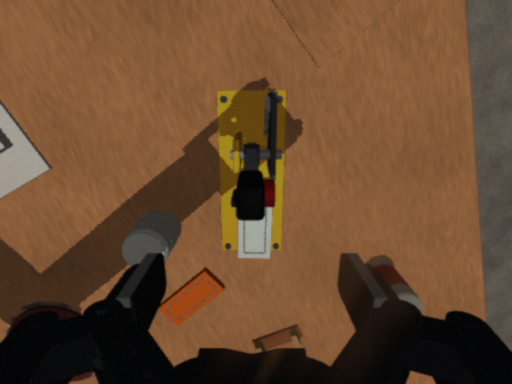

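The wrist picture from above shows the grip's end at about (250,208), the red button at (269,193) on the -y side, the hinge at (250,155), and the plate at columns 218–286. The tool is nearly on the lever's plane already.

```bash

python3 - <<'E'
from h import *
C=cam("wrist"); im=cv2.imread("pics/16.png"); hsv=cv2.cvtColor(im,cv2.COLOR_BGR2HSV).astype(int); h,s,v=[hsv[...,i] for i in range(3)]
p,R,_=pose(); th=np.radians(73.4); x=np.array([np.cos(th),np.sin(th)]); y=np.array([-x[1],x[0]])
def loc(uv,z):  # press-aligned coords relative to TCP
    w=onplane(C,uv,z)[:,:2]-p[:2]; return np.c_[w@x,w@y].round(1)
m=((s>140)&(h>16)&(h<34)&(v>60))
near=[np.where(m[240:262,c])[0][-1]+240.5 for c in range(223,236)]; far=[np.where(m[80:100,c])[0][0]+79.5 for c in range(225,262)]
print("plate near/far",loc([[229,np.median(near)],[243,np.median(far)]],8))
for r in(100,110,130,225,235,245):
    c=np.where(m[r,205:300])[0]+205; print(r,c[0],c[-1],loc([[c[0]-.5,r],[c[-1]+.5,r]],8)[:,1])
red=((h<8)|(h>172))&(s>120)&(v>50); red[:,:255]=0;red[:,285:]=0;red[:170]=0;red[215:]=0
ys,xs=np.nonzero(red);print("red",xs.min(),xs.max(),ys.min(),ys.max())
for r in range(168,226,4): print(r,v[r,228:282:2])
E
```

```text
plate near/far [[-211.1   46.5]
 [  93.7   15.1]]
100 216 286 [ 62.7 -59.6]
110 217 285 [ 61.6 -58.5]
130 218 285 [ 61.1 -59.7]
225 221 282 [ 61.9 -60.1]
235 222 282 [ 60.6 -60.8]
245 222 281 [ 61.3 -59.5]
red 264 273 179 206
168 [ 97 121 153 154 162 151  95 105  42  33  34  36  35  34  37  98 160 162
 161 150  53  20  24  34 138 162 161]
172 [ 98 103 104 142 145 105  31   3   3   6   5   1   8   4   0   4  32 136
 161 161 103  24  26  34 139 161 162]
176 [ 97  97  99  97  97  51   3   9   3   5   0   7   6   6   3   8   4  61
 149 151 139  47  37  63 143 163 162]
180 [ 99  99 100 101  92  23   2   5   4   3   1   5   4   6   4   3   2  18
  51  51  53  48  47  86 155 162 163]
184 [ 99  99  99 101  77  10   8   3   1   4   1   1   4   5   3   7   6   5
  39  59  61  60  59  79 152 162 162]
188 [ 97 117 147 134  59   6   7   4   9   7   9   9   6   6   8   5   9   7
  30  69  67  69  70  84 152 161 162]
192 [160 162 115  16  10   1  10   8  11  12  11   8  11  10  11  12  11  11
  30  76  79  77  76  90 153 162 161]
196 [161 154  62   6   5   3  13  10   9  12   8  12  14  10  12  13   8  10
  32  79  82  83  85  96 154 162 161]
200 [159 126  22   9   7   6   9   6  12   8  13  10   9  11  10  12  10   8
  27  74  75  74  76  90 152 161 162]
204 [160 140  28  13   4   5   9  10   6   8   9   9  10  13  11  10   9   3
  22  64  67  68  67 101 160 161 161]
208 [162 162 157 146  60   8   7  10  10  10  12   9   9   8  11  11   7   9
  50 115 161 160 137 158 161 162 162]
212 [162 161 161 155  62   6   7   8   6  10   9  11   6   9   7   7   8   3
  52 121 169 170 147 161 160 161 162]
216 [161 162 162 161  94  11   7   7  11   6   7   7   8  11  10  11   3  15
  97 130 168 170 159 162 161 162 163]
220 [160 162 162 162 156 134 126  94  70  95  96  93  97  97  97  97 140 157
 160 125 169 169 161 162 162 160 161]
224 [162 161 163 163 155 150 166 162 131 170 169 169 171 173 168 169 169 170
 161 131 170 164 161 162 161 160 161]
```

```bash

python3 - <<'E'
from h import *
C=cam("wrist"); p,R,_=pose(); th=np.radians(73.4); X=np.array([np.cos(th),np.sin(th),0]);Y=np.array([-X[1],X[0],0]);Z=np.array([0,0,1.])
piv=np.array([p[0],p[1],95])+-1.2*X+.9*Y; print("pivot",piv)
for q in np.arange(1.45,1.86,.05):
    u=-np.cos(q)*X+np.sin(q)*Z; n=-np.sin(q)*X-np.cos(q)*Z
    print(round(q,2),"near top corner",proj(C,piv+246*u+14*n).round(1)[0],"button",proj(C,piv+215*u-20*Y).round(1)[0],"ext",proj(C,piv+215*u-20*Y+12*u)[0].round(1),proj(C,piv+215*u-20*Y+12*n)[0].round(1),"far low",proj(C,piv+184*u-14*n).round(1)[0])
E
```

```text
pivot [558.34290108 307.43804779  95.        ]
1.45 near top corner [251.  260.7] button [273.8 226. ] ext [274.8 233.3] [273.4 237.5] far low [251.1 196.6]
1.5 near top corner [251.  248.3] button [274.2 215.1] ext [275.2 221.4] [273.8 227.4] far low [251.1 187.4]
1.55 near top corner [251.  234.8] button [274.5 203.6] ext [275.6 208.8] [274.2 216.5] far low [251.1 177.8]
1.6 near top corner [251.  220.4] button [274.8 191.5] ext [275.9 195.5] [274.5 205.1] far low [251.1 168. ]
1.65 near top corner [250.9 205. ] button [275.1 178.9] ext [276.2 181.6] [274.8 193. ] far low [251.1 158. ]
1.7 near top corner [250.9 188.9] button [275.3 166. ] ext [276.5 167.3] [275.1 180.5] far low [251.1 147.8]
1.75 near top corner [250.9 172.1] button [275.4 152.8] ext [276.7 152.7] [275.3 167.6] far low [251.1 137.6]
1.8 near top corner [250.9 154.9] button [275.6 139.5] ext [276.8 137.9] [275.5 154.4] far low [251.  127.4]
1.85 near top corner [250.9 137.4] button [275.6 126.1] ext [276.9 123. ] [275.6 141. ] far low [251.  117.3]
```

```bash
cat >> h.py <<'E'
def lev(q,phi0=35.,q0=1.6,back=0.,dy=0.):
    "target tool pose holding the grip at lever angle q; shift/turn left in present tool axes"
    th=np.radians(73.4); X=np.array([np.cos(th),np.sin(th),0]);Y=np.array([-X[1],X[0],0]);Z=np.array([0,0,1.])
    piv=np.array([558.34,307.44,95]); u=-np.cos(q)*X+np.sin(q)*Z
    f=np.radians(phi0)-(q0-q); z=-np.sin(f)*X-np.cos(f)*Z; x=np.cos(f)*X-np.sin(f)*Z; y=np.cross(z,x)
    T=np.c_[x,y,z]; P=piv+215*u-(6+back)*z+dy*Y
    p,R,s=pose()
    d=p+R[:,2]*6-piv; print("t",round(s["time"],2),"p",p.round(1),"grasp pt: r",round(np.hypot(d@X,d@Z),1),"q",round(np.arctan2(d@Z,-d@X),3),"y",round(d@Y,1),"F",s["ft_force"].round(1),"w",round(s["width"],1),"J",s["joint_pos"].round(0))
    print("turn",np.round(Ro.from_matrix(R.T@T).as_rotvec(degrees=True)/5,2),"shift",np.round(R.T@(P-p)/60,3),"shift target-axes",np.round(T.T@(P-p)/60,3))
E
python3 -m handwheel '[0,0,0,0.4,0,0,0, 0,0,0,0.5,0,0.1,0, 0,-0.9,0,0.2,0,0.1,0, 0,-1,0,0,0,0,0, 0,-1,0,0,0,0,0, 0,-1,0,0,0,0,0, 0,-1,0,0,0,0,0, 0,-1,0,0,0,0,0, 0,-1,0,0,0,0,0, 0,0,0,0,0,0,0]'
python3 -c "
from h import *
lev(1.6,back=100)"
```

```text
time: 42.12
eef_pos: [581.8, 356.4, 432.9]
orientation: [179.2, 35.5, 71.7]
ft_force: [0.3, 0.2, 0.3]
width: 85.6
t 42.12 p [581.8 356.4 432.9] grasp pt: r 336.8 q 1.72 y -8.4 F [0.3 0.2 0.3] w 85.6 J [ 33.  25.  55. -27. 126.  40.]
turn [-0.05  0.1  -0.28] shift [ 0.529 -0.152  0.361] shift target-axes [ 0.529 -0.141  0.365]
```

```bash

python3 -m handwheel '[-0.05,0.1,-0.28,0.2,-0.05,0.1,0, 0,0,0,0.2,-0.05,0.1,0, 0,0,0,0.13,-0.04,0.1,0, 0,0,0,0,0,0,0]'
python3 -c "
from h import *
lev(1.6,back=0)"
```

```text
time: 42.62
eef_pos: [578.3, 372.9, 399.5]
orientation: [179.9, 34.7, 73.3]
ft_force: [0.0, -0.8, 0.0]
width: 85.1
t 42.62 p [578.3 372.9 399.5] grasp pt: r 306.6 q 1.784 y -0.4 F [ 0.  -0.8  0. ] w 85.1 J [ 34.  25.  57. -25. 123.  42.]
turn [ 0.   -0.05 -0.01] shift [ 1.000e-03 -7.000e-03  1.717e+00] shift target-axes [ 0.009 -0.007  1.717]
```

```bash

python3 -m handwheel '[0,0,0,0,0,0.35,0, 0,0,0,0,0,0.4,0, 0,0,0,0,0,0.4,0, 0,0,0,0,0,0.3,0, 0,0,0,0,0,0.15,0, 0,0,0,0,0,0,0]'
python3 - <<'E'
from h import *
lev(1.6)
im,C=shot("wrist","17.png")
red=cv2.inRange(cv2.cvtColor(im,cv2.COLOR_BGR2HSV),(0,120,50),(8,255,255))|cv2.inRange(cv2.cvtColor(im,cv2.COLOR_BGR2HSV),(172,120,50),(180,255,255))
n,l,st,c=cv2.connectedComponentsWithStats(red); print([ (st[i].tolist()) for i in range(1,n) if st[i,4]>60])
cv2.imwrite("pics/17c.png",im)
E
```

```text
time: 43.38
eef_pos: [562.4, 319.4, 320.5]
orientation: [179.7, 34.5, 73.2]
ft_force: [-0.3, -0.1, -0.1]
width: 85.4
t 43.38 p [562.4 319.4 320.5] grasp pt: r 220.7 q 1.613 y -0.5 F [-0.3 -0.1 -0.1] w 85.4 J [ 32.  20.  71. -25. 114.  43.]
turn [ 0.03 -0.09 -0.03] shift [ 0.013 -0.009  0.105] shift target-axes [ 0.014 -0.009  0.105]
[[380, 170, 50, 45, 1291], [31, 204, 72, 26, 553], [87, 235, 21, 17, 88], [272, 243, 22, 50, 967]]
```

View pics/17c.png

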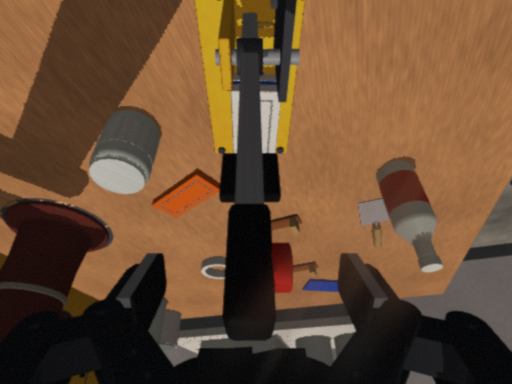

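The grip (224–273, rows 205–335) lies centred between the open fingers, the red button at (283,268) facing the right finger. I advance the last 6 mm and close.

```bash

python3 -m handwheel '[0,-0.08,0,0.01,-0.01,0.1,0, 0,0,0,0,0,0.02,0, 0,0,0,0,0,0,1, 0,0,0,0,0,0,1, 0,0,0,0,0,0,1, 0,0,0,0,0,0,1, 0,0,0,0,0,0,1, 0,0,0,0,0,0,1, 0,0,0,0,0,0,1, 0,0,0,0,0,0,1]'
python3 -c "
from h import *
lev(1.6)"
```

```text
time: 44.68
eef_pos: [560.7, 317.9, 317.3]
orientation: [179.7, 34.8, 73.2]
ft_force: [-0.6, 0.2, 0.4]
width: 21.4
t 44.67 p [560.7 317.9 317.3] grasp pt: r 217.5 q 1.605 y 0.7 F [-0.6  0.2  0.4] w 21.4 J [ 32.  20.  72. -25. 114.  43.]
turn [ 0.05 -0.05 -0.03] shift [0.009 0.011 0.044] shift target-axes [0.01  0.012 0.044]
```

Width reads 21.4 (readings run ~2 mm low), so the button is fully in. I swing down in steps of 4° per row along the arc.

```bash

python3 -m handwheel '[0,0.4,0,-0.107,0,0.072,1, 0,0.8,0,-0.213,0,0.146,1, 0,0.8,0,-0.213,0,0.146,1, 0,0.8,0,-0.213,0,0.146,1, 0,0,0,0,0,0,1]'
python3 -c "
from h import *
lev(1.35)"
```

```text
time: 45.3
eef_pos: [544.6, 263.5, 312.5]
orientation: [179.6, 20.2, 73.2]
ft_force: [0.7, -0.8, -1.0]
width: 21.5
t 45.3 p [544.6 263.5 312.5] grasp pt: r 217.3 q 1.347 y 0.6 F [ 0.7 -0.8 -1. ] w 21.5 J [ 25.   7.  84. -15. 102.  40.]
turn [ 0.06 -0.1  -0.04] shift [0.029 0.01  0.027] shift target-axes [0.029 0.01  0.026]
```

```bash

python3 -m handwheel '[0,0.8,0,-0.213,0,0.146,1, 0,0.8,0,-0.213,0,0.146,1, 0,0.8,0,-0.213,0,0.146,1, 0,0.8,0,-0.213,0,0.146,1, 0,0,0,0,0,0,1]'
python3 -c "
from h import *
lev(1.07)"
```

```text
time: 45.92
eef_pos: [528.0, 207.2, 290.7]
orientation: [179.7, 4.1, 73.3]
ft_force: [1.3, -1.8, -2.8]
width: 21.5
t 45.92 p [528.  207.2 290.7] grasp pt: r 217.0 q 1.065 y 0.4 F [ 1.3 -1.8 -2.8] w 21.5 J [16. -4. 97. -4. 90. 32.]
turn [ 0.06 -0.12 -0.02] shift [0.035 0.008 0.017] shift target-axes [0.035 0.008 0.017]
```

Past the first tooth with only small forces. I carry on.

```bash

python3 -m handwheel '[0,0.8,0,-0.213,0,0.146,1, 0,0.8,0,-0.213,0,0.146,1, 0,0.8,0,-0.213,0,0.146,1, 0,0.8,0,-0.213,0,0.146,1, 0,0.8,0,-0.213,0,0.146,1, 0,0.8,0,-0.213,0,0.146,1, 0,0.8,0,-0.213,0,0.146,1, 0,0,0,0,0,0,1]'
python3 -c "
from h import *
lev(0.57)"
```

```text
time: 46.92
eef_pos: [505.6, 131.7, 219.1]
orientation: [-179.9, -23.5, 73.6]
ft_force: [-2.0, -0.8, -3.4]
width: 21.2
t 46.92 p [505.6 131.7 219.1] grasp pt: r 216.5 q 0.58 y 0.3 F [-2.  -0.8 -3.4] w 21.2 J [ -5. -15. 115.  24.  77.   7.]
turn [-0.04  0.1   0.03] shift [-0.016  0.005  0.039] shift target-axes [-0.016  0.005  0.039]
```

```bash

python3 -m handwheel '[0,0.8,0,-0.213,0,0.146,1, 0,0.8,0,-0.213,0,0.146,1, 0,0.8,0,-0.213,0,0.146,1, 0,0.8,0,-0.213,0,0.146,1, 0,0.8,0,-0.213,0,0.146,1, 0,0,0,0,0,0,1]'
python3 -c "
from h import *
lev(0.1)"
```

```text
time: 47.68
eef_pos: [496.9, 102.1, 149.7]
orientation: [-179.3, -43.1, 73.7]
ft_force: [-5.1, -1.1, -2.4]
width: 21.3
t 47.67 p [496.9 102.1 149.7] grasp pt: r 216.2 q 0.235 y 0.3 F [-5.1 -1.1 -2.4] w 21.3 J [-18. -10. 123.  45.  75. -17.]
turn [-0.19  1.56  0.04] shift [-0.388  0.007  0.311] shift target-axes [-0.426  0.004  0.255]
```

```bash

python3 -m handwheel '[0,0.8,0,-0.213,0,0.146,1, 0,0.7,0,-0.187,0,0.128,1, 0,0.3,0,-0.08,0,0.055,1, 0,0,0,0,0,0,1]'
python3 -c "
from h import *
lev(0.0)"
```

```text
time: 48.18
eef_pos: [495.4, 96.6, 116.5]
orientation: [-179.0, -51.7, 74.1]
ft_force: [-11.2, -6.8, 0.3]
width: 21.7
t 48.17 p [495.4  96.6 116.5] grasp pt: r 216.1 q 0.082 y 0.3 F [-11.2  -6.8   0.3] w 21.7 J [-22.  -4. 124.  53.  77. -27.]
turn [-0.31  0.99  0.07] shift [-0.238  0.005  0.189] shift target-axes [-0.253  0.002  0.168]
```

```bash

python3 -m handwheel '[0,0.3,0,-0.08,0,0.055,1, 0,0.3,0,-0.08,0,0.055,1, 0,0,0,0,0,0,1]'
python3 -c "
from h import *
lev(0.0)"
```

```text
time: 48.55
eef_pos: [495.2, 95.8, 105.2]
orientation: [-178.7, -54.3, 74.2]
ft_force: [-12.8, -7.1, 0.1]
width: 21.3
t 48.55 p [495.2  95.8 105.2] grasp pt: r 216.1 q 0.031 y 0.3 F [-12.8  -7.1   0.1] w 21.3 J [-23.  -1. 124.  55.  77. -31.]
turn [-0.39  0.48  0.08] shift [-0.085  0.003  0.078] shift target-axes [-0.088  0.001  0.074]
```

```bash

python3 -m handwheel '[0,0.2,0,-0.053,0,0.037,1, 0,0,0,0,0,0,1]'
python3 -m handwheel '[0,0.2,0,-0.053,0,0.037,1, 0,0,0,0,0,0,1]'
python3 -c "
from h import *
lev(0.0)"
```

```text
time: 48.8
eef_pos: [495.2, 95.7, 101.6]
orientation: [-178.5, -55.0, 74.3]
ft_force: [-14.7, -8.3, 0.2]
width: 21.5
time: 49.05
eef_pos: [495.2, 95.7, 99.2]
orientation: [-178.2, -55.8, 74.2]
ft_force: [-12.8, -5.4, -1.1]
width: 21.4
t 49.05 p [495.2  95.7  99.2] grasp pt: r 216.0 q 0.004 y 0.3 F [-12.8  -5.4  -1.1] w 21.4 J [-23.   0. 124.  56.  78. -32.]
turn [-0.5   0.17  0.09] shift [-0.003  0.001  0.022] shift target-axes [-0.004  0.     0.022]
```

```bash

python3 -m handwheel '[0,0.2,0,-0.053,0,0.037,1, 0,0,0,0,0,0,1]'
python3 -m handwheel '[0,0.2,0,-0.053,0,0.037,1, 0,0,0,0,0,0,1]'
python3 -c "
from h import *
lev(0.0)"
```

```text
time: 49.3
eef_pos: [495.2, 95.8, 99.3]
orientation: [-177.8, -56.8, 74.4]
ft_force: [-10.5, -2.3, -3.7]
width: 21.4
time: 49.55
eef_pos: [495.2, 96.1, 99.4]
orientation: [-177.4, -57.9, 74.5]
ft_force: [-10.2, -2.4, -3.8]
width: 21.5
t 49.55 p [495.2  96.1  99.4] grasp pt: r 215.5 q 0.006 y 0.4 F [-10.2  -2.4  -3.8] w 21.5 J [-24.   2. 123.  58.  80. -34.]
turn [-0.7  -0.24  0.12] shift [-0.011  0.002  0.018] shift target-axes [-0.01   0.001  0.019]
```

```bash

python3 -m handwheel '[0,-0.2,0,-0.06,0,0.04,1, 0,0,0,-0.06,0,0.04,1]'
python3 -c "
from h import *
lev(0.0)
a,S=shot('scene'); b,D=shot('side')
u,v=proj(S,[530,200,70])[0].astype(int); a=a[v-55:v+45,u-60:u+60]
u,v=proj(D,[530,200,70])[0].astype(int); b=b[max(0,v-80):v+80,u-60:u+60]
a=cv2.resize(a,(480,400),interpolation=cv2.INTER_CUBIC); b=cv2.resize(b,(300,400),interpolation=cv2.INTER_CUBIC)
cv2.imwrite('pics/18.png',np.hstack([a,b]))
"
```

```text
time: 49.8
eef_pos: [495.5, 96.1, 99.3]
orientation: [-177.3, -57.4, 75.2]
ft_force: [-35.6, -22.2, 27.7]
width: 21.3
t 49.8 p [495.5  96.1  99.3] grasp pt: r 215.5 q 0.005 y 0.3 F [-35.6 -22.2  27.7] w 21.3 J [-23.   2. 123.  57.  80. -34.]
turn [-0.84 -0.13  0.2 ] shift [-0.01  -0.001  0.016] shift target-axes [-0.009 -0.002  0.016]
```

Firm contact (28 N upwards, height no longer changes): the foot rests on the stack. I relax, open and back out along the tool axis.

```bash

python3 -m handwheel '[0,0,0,0,0,0,1, 0,0,0,0,0,0,0, 0,0,0,0,0,0,0, 0,0,0,0,0,0,0, 0,0,0,0,0,0,0, 0,0,0,0,0,0,0, 0,0,0,0,0,-0.2,0, 0,0,0,0,0,-0.5,0, 0,0,0,0,0,-0.6,0, 0,0,0,0,0,-0.6,0, 0,0,0,0,0,-0.5,0, 0,0,0,0,0,0,0]'
python3 - <<'E'
from h import *
lev(0.0)
im,C=shot("wrist","19.png")
th=np.radians(73.4); X=np.array([np.cos(th),np.sin(th),0]);Y=np.array([-X[1],X[0],0]);Z=np.array([0,0,1.]);piv=np.array([558.34,307.44,95])
hsv=cv2.cvtColor(im,cv2.COLOR_BGR2HSV); red=cv2.inRange(hsv,(0,120,40),(8,255,255))|cv2.inRange(hsv,(172,120,40),(180,255,255))
n,l,st,c=cv2.connectedComponentsWithStats(red); print([(c[i].round(1).tolist(),int(st[i,4])) for i in range(1,n) if st[i,4]>60])
for q in(0,.05,.1,.15,.2,.4): print(q,proj(C,piv+215*(-np.cos(q)*X+np.sin(q)*Z)-16*Y).round(1))
for c in("wrist","scene","side"):
  if c!="wrist": shot(c,"19%s.png"%c)
  for t in("lever_grip","sheet_mid","board_top_mid"):
    print(c,t,[(np.round(d["point"]).tolist(),round(d["conf"],2)) for d in spotter.search_frame(t,c)][:2])
i=cv2.imread("pics/19scene.png");S=cam("scene")
hs=cv2.cvtColor(i,cv2.COLOR_BGR2HSV)
u,v=proj(S,[503,118,40])[0].astype(int)
b=cv2.inRange(hs,(100,90,40),(124,255,255)); ys,xs=np.nonzero(b[v-30:v+20,u-15:u+55]); print("blue px near stack",len(xs), (xs.min()+u-15,xs.max()+u-15,ys.min()+v-30,ys.max()+v-30) if len(xs) else None)
E
```

```text
time: 51.4
eef_pos: [473.3, -27.0, 185.4]
orientation: [-177.6, -57.1, 76.0]
ft_force: [-0.1, 0.9, 0.4]
width: 85.2
t 51.4 p [473.3 -27.  185.4] grasp pt: r 350.8 q 0.251 y -13.6 F [-0.1  0.9  0.4] w 85.2 J [-37.  -4. 118.  49.  96. -33.]
turn [-0.91 -0.07  0.28] shift [-0.082 -0.034  2.545] shift target-axes [-0.07  -0.234  2.535]
[([265.1, 191.4], 249), ([501.1, 292.6], 750)]
0 [[267.1 192.7]]
0.05 [[267.4 185.1]]
0.1 [[267.6 176.6]]
0.15 [[267.9 167.3]]
0.2 [[268.3 157. ]]
0.4 [[270.1 107.2]]
wrist lever_grip [([512.0, 161.0, 103.0], 0.84)]
wrist sheet_mid []
wrist board_top_mid [([396.0, 36.0, 19.0], 0.83), ([535.0, 161.0, 62.0], 0.59)]
scene lever_grip [([530.0, 178.0, 100.0], 0.79)]
scene sheet_mid [([598.0, -556.0, 4.0], 0.74), ([304.0, -475.0, 6.0], 0.71)]
scene board_top_mid [([348.0, 27.0, 19.0], 0.95), ([541.0, 153.0, 57.0], 0.86)]
side lever_grip [([541.0, 252.0, 103.0], 0.59)]
side sheet_mid [([301.0, -466.0, 7.0], 0.68), ([539.0, 254.0, 102.0], 0.62)]
side board_top_mid [([346.0, 48.0, 18.0], 0.89), ([523.0, 204.0, 58.0], 0.73)]
blue px near stack 20 (np.int64(296), np.int64(323), np.int64(148), np.int64(155))
```

The red button's position matches a lever angle of about 0.01 after release. One last numerical check of the stack's near end.

```bash
python3 - <<'E'
from h import *
C=cam("wrist"); im=cv2.imread("pics/19.png")
th=np.radians(72.6); X=np.array([np.cos(th),np.sin(th),0]);Y=np.array([-X[1],X[0],0])
c=np.array([524.3,183.,0]);e=c-70*X
for z in(59,43,38,22): print(z,proj(C,[e+30*Y+[0,0,z],e+[0,0,z],e-30*Y+[0,0,z]]).round(1).tolist())
P=proj(C,[e+[0,0,50],e+[0,0,40.5],e+[0,0,30]]).astype(int)
hsv=cv2.cvtColor(im,cv2.COLOR_BGR2HSV).astype(int)
for u,v in P:
    for r in(v-1,v,v+1):
        row=hsv[r]; m=((row[:,1]<90)|((row[:,0]>95)&(row[:,0]<128))); a=b=u
        while m[a-1]:a-=1
        while m[b+1]:b+=1
        print(r,"edges",a,b,"bgr mid",im[r,u-25])
u=P[1][0]-25
print([(r,im[r,u].tolist()) for r in range(P[0][1]-14,P[2][1]+16)])
E
```

```text
59 [[229.2, 201.3], [256.6, 203.0], [284.4, 204.7]]
43 [[230.4, 210.1], [256.8, 211.8], [283.6, 213.5]]
38 [[230.7, 212.7], [256.8, 214.4], [283.3, 216.1]]
22 [[231.8, 220.7], [257.0, 222.4], [282.6, 224.1]]
207 edges 243 257 bgr mid [54 56 60]
208 edges 240 256 bgr mid [54 48 48]
209 edges 252 256 bgr mid [44 30 24]
212 edges 256 256 bgr mid [48 51 57]
213 edges 256 257 bgr mid [49 56 65]
214 edges 252 256 bgr mid [47 59 68]
217 edges 250 256 bgr mid [41 67 82]
218 edges 256 280 bgr mid [ 34  82 110]
219 edges 255 257 bgr mid [ 23  98 134]
[(194, [118, 136, 146]), (195, [124, 138, 148]), (196, [127, 138, 144]), (197, [128, 138, 146]), (198, [131, 142, 149]), (199, [133, 142, 151]), (200, [117, 128, 139]), (201, [89, 96, 106]), (202, [60, 66, 73]), (203, [51, 57, 65]), (204, [50, 57, 66]), (205, [54, 59, 67]), (206, [50, 56, 62]), (207, [54, 56, 60]), (208, [54, 48, 48]), (209, [44, 30, 24]), (210, [39, 18, 12]), (211, [43, 33, 31]), (212, [48, 51, 57]), (213, [49, 56, 65]), (214, [47, 59, 68]), (215, [44, 59, 70]), (216, [45, 64, 76]), (217, [41, 67, 82]), (218, [34, 82, 110]), (219, [23, 98, 134]), (220, [20, 102, 141]), (221, [22, 106, 144]), (222, [23, 111, 149]), (223, [23, 111, 151]), (224, [26, 115, 153]), (225, [22, 112, 150]), (226, [24, 112, 151]), (227, [23, 112, 151]), (228, [25, 114, 152]), (229, [25, 115, 153]), (230, [23, 113, 150]), (231, [23, 112, 150]), (232, [25, 112, 151]), (233, [20, 100, 141])]
```

```bash
python3 -c "
from bench import ticket
print(ticket.hand_in())"
```

```text
the job is handed in; nothing more can be done
None
```

The job is done and handed in at about 51.6 s. The separator sheet and the second board lie flush on the low board. The lever was swung down with its button held and released with its foot on the stack.

- **Sheet:** it first landed about 3 mm too far towards the lever. I re-gripped it, shifted it back and released it. The wrist picture then showed no exposed strip, with the side edges within about 0.5 mm.
- **Second board:** I corrected it by about 2 mm before letting go. The pictures after release showed the edges in line and an even blue line all round.
- **Lever:** the fingers read 21.4 mm, which means the button was fully in (readings run about 2 mm low). At the bottom the arm felt 28 N upwards and the height stopped changing, so the foot was on the stack.
- **After letting go:** the red button's position gave a lever angle of about 0.01 rad. The gripper was clear and the force near zero.

**Gaps in the checks:**
- **Final picture:** the viewing limit was reached, so the end state was checked by pixel measurements only.
- **Stack's near end:** brightness down that face showed no exposed strip of sheet or board. The layer lines sat up to 2 px from the prediction, and my left/right edge search there gave nothing usable.
- **Sideways force:** the wrist force while checking the seating was about 50 N in total, much of it sideways, but well under the 120 N limit.
- **Bystanders:** I did not re-measure the bottle, tub, tape and scraper at the end. No move went near them.

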